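# Load the rinse station with used stirring rods and the palette knife

## Task

Set the grey caddy down flush on the rinse station with its two holes over the locating pins. Then stand every stirring rod lying on the bench tip-down in the caddy's wells, and lift the palette knife off its hook and stand it blade-down in a well too. Once everything is loaded and let go, push the station's start lever fully over to on (away from the robot); leave the beaker and the steel cup where they are.

Things in the scene. Friction and masses are not known exactly. Their poses are not given: they have to be found in the camera images.
- station: Rinse station, fixed, place and yaw vary: low white housing 130 (x) x 360 (y) x 40 mm high, flat steel deck. Origin: centre of underside, z up; -x side faces the robot. Two upright pins, 10 mm diameter, 22 mm tall (top 8 mm tapered to 4 mm), on the deck at (x, y) = (38, 132) and (-38, -52) mm; start lever at (0, -150) mm
- seat (a point): The point on the station's deck, midway between the two pins, where the caddy's origin belongs; 40 mm above the bench. Axes as the station's
- caddy: Loose grey plastic caddy, 450 g. Origin: centre of underside, z up. Base plate 110 (x) x 242 (y) x 8 mm with two 13 mm through holes at (x, y) = (38, 92) and (-38, -92) mm, spaced as the station's pins (fits either way round). On it a block 27 (x) x 225 (y) mm, top 75 mm above the underside, with four wells in a row along y. Starts flat on the bench, left
- caddy_grip (a point): Middle of the caddy's block, 55 mm above its underside; the block is solid here and can be gripped across its 27 mm width (caddy x)
- well0 (a point): Centre of the floor of a caddy well: 19 x 19 mm square, open at the top, floor 8 mm and mouth 75 mm above the caddy's underside, at y = 99 mm in the caddy's frame
- well1 (a point): Centre of the floor of a caddy well: 19 x 19 mm square, open at the top, floor 8 mm and mouth 75 mm above the caddy's underside, at y = 33 mm in the caddy's frame
- well2 (a point): Centre of the floor of a caddy well: 19 x 19 mm square, open at the top, floor 8 mm and mouth 75 mm above the caddy's underside, at y = -33 mm in the caddy's frame
- well3 (a point): Centre of the floor of a caddy well: 19 x 19 mm square, open at the top, floor 8 mm and mouth 75 mm above the caddy's underside, at y = -99 mm in the caddy's frame
- rod1: Stirring rod, 80 g, may be absent: black plastic handle 26 x 26 x 50 mm, round steel rod 14 mm diameter, 100 mm long, out of one end (150 mm overall). Origin: handle centre; x axis along the rod, +x towards the handle's butt, -x towards the steel tip. Starts lying on a side of its handle, axis 13 mm above the bench
- rod1_tip (a point): End of the steel tip of rod1 (the tip is rounded, 7 mm radius), 125 mm from its origin
- rod2: Stirring rod, 80 g, may be absent: black plastic handle 26 x 26 x 50 mm, round steel rod 14 mm diameter, 100 mm long, out of one end (150 mm overall). Origin: handle centre; x axis along the rod, +x towards the handle's butt, -x towards the steel tip. Starts lying on a side of its handle, axis 13 mm above the bench
- rod2_tip (a point): End of the steel tip of rod2 (the tip is rounded, 7 mm radius), 125 mm from its origin
- rod3: Stirring rod, 80 g, may be absent: black plastic handle 26 x 26 x 50 mm, round steel rod 14 mm diameter, 100 mm long, out of one end (150 mm overall). Origin: handle centre; x axis along the rod, +x towards the handle's butt, -x towards the steel tip. Starts lying on a side of its handle, axis 13 mm above the bench
- rod3_tip (a point): End of the steel tip of rod3 (the tip is rounded, 7 mm radius), 125 mm from its origin
- hook: Hook stand, fixed, place and yaw vary: base plate 120 x 90 x 12 mm, post of 14 mm diameter at its origin, horizontal bar of 8 mm diameter at 265 mm height running 100 mm from the post towards the stand's -x (roughly to the robot), ending in an upturned lip, its top 12 mm above the bar's axis. Origin: foot of the post, z up
- hook_tip (a point): Top of the hook's upturned lip, 277 mm above the bench
- knife: Palette knife, 70 g, hanging on the bar 25 mm behind the lip: wooden handle 16 (x) x 20 (y) x 80 (z) mm, steel blade 4 x 12 x 80 mm below, tall wire eye above (in the y-z plane, top 90 mm above the origin, inner width 19 mm), the bar through it. Origin: handle centre; z along the knife towards the eye. To free it, raise it 10 to 30 mm, pull it off over the lip
- knife_tip (a point): Lower end of the knife's blade, 120 mm below its origin
- lever (a joint): Start lever, 0 = off (leaning to the station's -x, towards the robot), 1.0 = fully on (leaning to +x); light friction, stays where it is left. Pivot 22 mm above the deck, arm 80 mm
- lever_tip (a point): Centre of the black ball (26 mm diameter) at the end of the start lever
- beaker: Clear plastic beaker, 60 mm diameter, 80 mm tall, a bystander to leave alone; origin: centre of its underside
- steel_cup: Small steel cup, 48 mm diameter, 45 mm tall, a bystander to leave alone; origin: centre of its underside
Mind the look-alikes: they are no part of the job. What is meant by the knife is not purple or yellow, and is the smaller of those in its own colour.

How it is judged:
On the way, in this order (a step that is already met when the one before it is completed fails the run):
1. the caddy sits flush on the station's deck, over both pins (horizontal distance between caddy and seat below 0.005 m and z of caddy in the frame of station below 0.0425 m and angle between caddy's own z axis and vertical below 0.035 rad and angle between the x axis of caddy and the x axis of station, either way round below 0.06 rad), for 0.2 s.
2. every rod and the knife stand end-down in the caddy's wells, let go, the lever still off (all of step 1 and z of rod1_tip in the frame of caddy between 0.002 and 0.018 m and angle between each of rod1, rod2, rod3's own x axis and vertical below 0.32 rad and x of rod1_tip in the frame of caddy between -0.014 and 0.014 m and y of rod1_tip in the frame of caddy between -0.112 and 0.112 m and z of rod2_tip in the frame of caddy between 0.002 and 0.018 m and x of rod2_tip in the frame of caddy between -0.014 and 0.014 m and y of rod2_tip in the frame of caddy between -0.112 and 0.112 m and z of rod3_tip in the frame of caddy between 0.002 and 0.018 m and x of rod3_tip in the frame of caddy between -0.014 and 0.014 m and y of rod3_tip in the frame of caddy between -0.112 and 0.112 m and z of knife_tip in the frame of caddy between 0.002 and 0.018 m and angle between knife's own z axis and vertical below 0.32 rad and x of knife_tip in the frame of caddy between -0.014 and 0.014 m and y of knife_tip in the frame of caddy between -0.112 and 0.112 m and contact force between the fingers and rod1 below 0.1 N and contact force between the fingers and rod2 below 0.1 N and contact force between the fingers and rod3 below 0.1 N and contact force between the fingers and knife below 0.1 N and value of joint lever below 0.4 rad), for 0.3 s.
3. the start lever is pushed fully on (value of joint lever above 0.9 rad), for 0.2 s.
At the end, for the whole second after the job is handed in: The caddy lies flush on the deck (2.5 mm, 2 degrees) over both pins; each rod present and the knife stand in wells, tips within 10 mm of the floor, within 18 degrees of upright, at rest; the lever is 0.88 rad on or more; bystanders not moved 50 mm or tipped (all of step 1 and z of rod1_tip in the frame of caddy between 0.002 and 0.018 m and angle between each of rod1, rod2, rod3's own x axis and vertical below 0.32 rad and x of rod1_tip in the frame of caddy between -0.014 and 0.014 m and y of rod1_tip in the frame of caddy between -0.112 and 0.112 m and z of rod2_tip in the frame of caddy between 0.002 and 0.018 m and x of rod2_tip in the frame of caddy between -0.014 and 0.014 m and y of rod2_tip in the frame of caddy between -0.112 and 0.112 m and z of rod3_tip in the frame of caddy between 0.002 and 0.018 m and x of rod3_tip in the frame of caddy between -0.014 and 0.014 m and y of rod3_tip in the frame of caddy between -0.112 and 0.112 m and z of knife_tip in the frame of caddy between 0.002 and 0.018 m and angle between knife's own z axis and vertical below 0.32 rad and x of knife_tip in the frame of caddy between -0.014 and 0.014 m and y of knife_tip in the frame of caddy between -0.112 and 0.112 m and linear speed of each of rod1, rod2, rod3, knife, caddy below 0.03 m/s and value of joint lever above 0.88 rad); the robot touches nothing.
It fails at once if the beaker is moved more than 50 mm or tipped over (distance of beaker from where it was at the start of the episode above 0.05 m or angle between beaker's own z axis and vertical above 0.5 rad).
It fails at once if the steel_cup is moved more than 50 mm or tipped over (distance of steel_cup from where it was at the start of the episode above 0.05 m or angle between steel_cup's own z axis and vertical above 0.5 rad).
Of rod1, rod2, rod3 only 2 to 3 are there at a start; the rules pass over those that are not, and their reading is None.
At some moment in a run one of rod1, rod2, rod3, caddy may be knocked a few centimetres aside while the robot is not near it.
It also fails if it takes over 210 s, if anything falls off the work surface, if the arm or the gripper's body presses on something with over 40 N, if the wrist force passes 120 N, or if a joint passes its speed limit or range.

## Robot

A 6-joint arm with a two-finger parallel gripper is mounted at the origin on the work surface. World frame = base frame: x ahead of the robot, y to its left, z up, the work surface at z = 0. Lengths are in m, angles in rad, forces in N, time in s.
With the tool pointing down it reaches from about 0.35 to 0.85 m from the base axis. Payload 8.1 kg.
Tool frame: the origin (TCP) lies between the finger pads; the fingertips stand 25 mm ahead of it and the grasp point (between the pads) lies 6 mm ahead of it; z points along the fingers, y is the line along which they close (so a half turn about z gives the same grasp; the last joint's range is limited). The gripper opens to 93 mm and grips with 3 to 60 N. Pads are 15 mm wide; open, the fingers measure 128 mm over their backs; the gripper's body (75 mm by 188 mm) begins 65 mm behind the grasp point.
Start: joints at [-1.361, 0.13, 1.488, -0, 1.523, -0.085], TCP at [0.174, -0.574, 0.244] pointing down, gripper open.
Joint ranges: [-2.96, 2.96], [-0.89, 2.26], [0.02, 2.5], [-1.34, 4.48], [0, 2.73], [-2.66, 2.66]. Speed limits (rad/s): [2.39, 2.39, 2.79, 3.14, 3.14, 3.14].

## Interface

Orientations are given as a rotation vector (axis times angle).
In Python, from plant import robot gives the robot as it stands.
- The arm moves only by the tool arm_command, never from a script. Its argument "increments" is text: rows parted by semicolons, each of 5 numbers parted by spaces: the closure, from 0 (fully open) to 1 (shut), then the shift along the tool's x, y, z in mm, then the turn about the tool's z in rad. A call has 1 to 5 rows; each row is the pose to reach, as a shift and turn from the pose commanded when the call began, along the tool's axes at that moment; what a row does not reach only later rows make up. A row lasts 1/10 s, in which the tool goes at most 50 mm and 8.59 degrees, less where a joint would pass 70% of its speed; a pose out of reach is approached as far as the arm can. A call with a gripper value outside its range is refused whole. The fingers move at their own pace and stop on an object; "grip_force" is the grip in N (left out, the last holds). Time passes only in rows, so rows that repeat a pose let the fingers close. It gives the time, the measured TCP pose, the force, the opening and the grip force at its end, in the units of the state.
- robot.read_state(): the state, without advancing time (a new reading comes with each control period).
- robot.read_camera(name): name is "scene" or "top" or "wrist"; returns the picture (400x640x3 uint8, blue, green, red); there is no depth.
- robot.camera_model(name): a dict with "fx", "fy", "cx", "cy" (pixels), "eye" and "rotation" of the camera in the world. Camera axes: x right, y down, z forward; pixel columns grow to the right and rows downward; lengths in m; the calibration is good to about 2 mm. A picture is of the moment at which its call begins: read the wrist's pose just before it. camera_model takes no time and is no camera call; for the wrist camera it gives the pose at the moment of the call.
- robot.close_job(): hands the job in; it is judged then, once.
The state is a dict: "t": time; "q": joint angles; "dq": joint speeds; "joint_torque": joint torques, N m; "tool_pos": TCP position; "orientation": TCP orientation; "force": force on the tool from outside, world axes, zero at the start; "wrist_torque": the same for the moment, N m; "opening": finger opening in m; "gripper_force": force on a finger pad.
Only numpy, scipy, OpenCV 4.12 (cv2) and the standard library are available. Lean on these libraries where they do the work, as an engineer would, in place of code of your own. Each camera call takes 0.05 s, during which the arm holds its last target. There are 200 camera calls.

## Working session

There is one attempt and no reset: what is moved stays moved. The work goes in short steps, Python scripts to look and compute and a tool call to move; the robot and the scene stay as the last step left them, time stands still between calls to the robot, and variables do not carry over. Pictures are saved under pics/ and viewed, at most 14 in all, crops included, and the job is handed in when it is done.

Besides the shell and the picture viewer there is one more tool, called after "Request:" as name(argument=value, ...) on one line, values as JSON. arm_command: Moves the arm, as the interface text tells. Its arguments: {"type":"object","properties":{"increments":{"type":"string"},"grip_force":{"type":"number"}},"required":["increments"]}

```bash
ls; mkdir -p pics; cat > h.py <<'E'
import numpy as np, cv2
from scipy.spatial.transform import Rotation as R
from plant import robot
def ray(m,u,v):
    d=np.array([(u-m['cx'])/m['fx'],(v-m['cy'])/m['fy'],1.])
    return np.array(m['eye']),np.array(m['rotation'])@d
def onz(m,u,v,z):
    e,d=ray(m,u,v); return e+d*(z-e[2])/d[2]
def tri(*obs):
    A=np.zeros((3,3));b=np.zeros(3);rs=[]
    for m,u,v in obs:
        e,d=ray(m,u,v);d=d/np.linalg.norm(d);P=np.eye(3)-np.outer(d,d);A+=P;b+=P@e;rs.append((e,P))
    x=np.linalg.solve(A,b); return x,[round(1000*np.linalg.norm(P@(x-e)),1) for e,P in rs]
def proj(m,p):
    c=np.array(m['rotation']).T@(np.array(p)-m['eye']); return m['fx']*c[0]/c[2]+m['cx'],m['fy']*c[1]/c[2]+m['cy']
def shot(n,f):
    m=robot.camera_model(n); im=robot.read_camera(n); cv2.imwrite('pics/'+f+'.png',im); return m,im
E
python3 - <<'E'
from h import *
s=robot.read_state();print(s)
for n in('scene','top'):
    m,im=shot(n,n+'0');print(n,m)
E
```

```text
pics
{'t': 0.0, 'q': array([-1.36140192e+00,  1.31151802e-01,  1.48927165e+00, -3.09159563e-05,
        1.52301045e+00, -8.53867293e-02]), 'dq': array([ 0.00100376, -0.00048692,  0.00054079, -0.0006598 ,  0.00076837,
       -0.0004136 ]), 'joint_torque': array([-1.16749641e-03, -5.59854662e+01, -4.91756809e+01,  7.65550719e-02,
        3.55981768e-02, -1.16936130e-04]), 'tool_pos': array([ 0.17422684, -0.57359637,  0.2425972 ]), 'orientation': array([-3.10571418e+00, -4.61099159e-01,  2.27493738e-04]), 'force': array([ 0.69226399,  0.88969491, -0.59270548]), 'wrist_torque': array([-0.05209005, -0.01742834, -0.03608406]), 'gripper_force': 0.0, 'opening': 0.09315038287985014}
scene {'fx': 403.7306739880978, 'fy': 403.7306739880978, 'cx': 318.12188666550463, 'cy': 203.49328389881754, 'eye': array([0.94270537, 0.54209616, 1.12041679]), 'rotation': array([-0.872563  , -2.70874169,  0.85390149])}
top {'fx': 450.9191959848824, 'fy': 450.9191959848824, 'cx': 318.1236483944009, 'cy': 191.3061913799346, 'eye': array([0.39633432, 0.00456615, 1.46953233]), 'rotation': array([-2.13671129,  2.1758635 , -0.15213573])}
```

```bash
python3 - <<'E'
s=open('h.py').read()
s=s.replace("def ray(","def RM(m): return R.from_rotvec(m['rotation']).as_matrix()\ndef ray(",1).replace("np.array(m['rotation'])@d","RM(m)@d").replace("np.array(m['rotation']).T","RM(m).T")
open('h.py','w').write(s)
E
```

```text
(no output)
```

View pics/scene0.png

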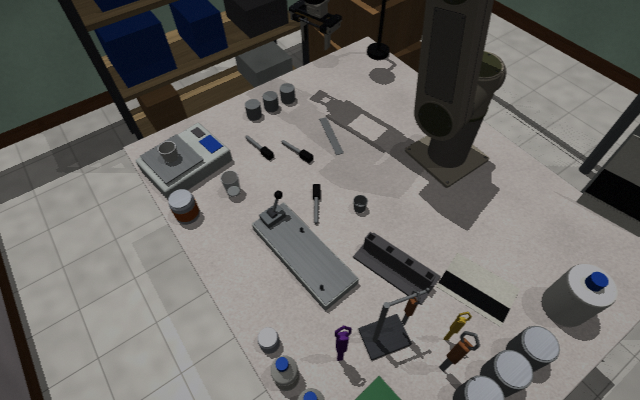

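View pics/top0.png

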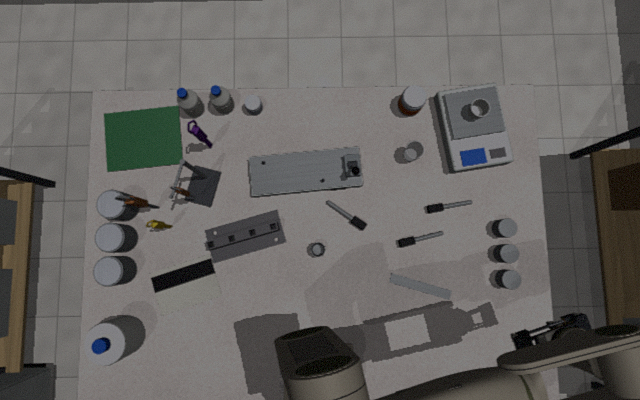

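```bash
python3 - <<'E'
from h import *
def crop(f,o,x,y,w,h,k):
    c=cv2.imread(f)[y:y+h,x:x+w]; c=np.clip(c.astype(float)*1.8,0,255).astype(np.uint8)
    cv2.imwrite(o,cv2.resize(c,None,fx=k,fy=k,interpolation=cv2.INTER_CUBIC))
crop('pics/top0.png','pics/c1.png',105,130,266,160,3)
crop('pics/scene0.png','pics/c2.png',240,170,260,200,3)
E
```

```text
(no output)
```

View pics/c1.png

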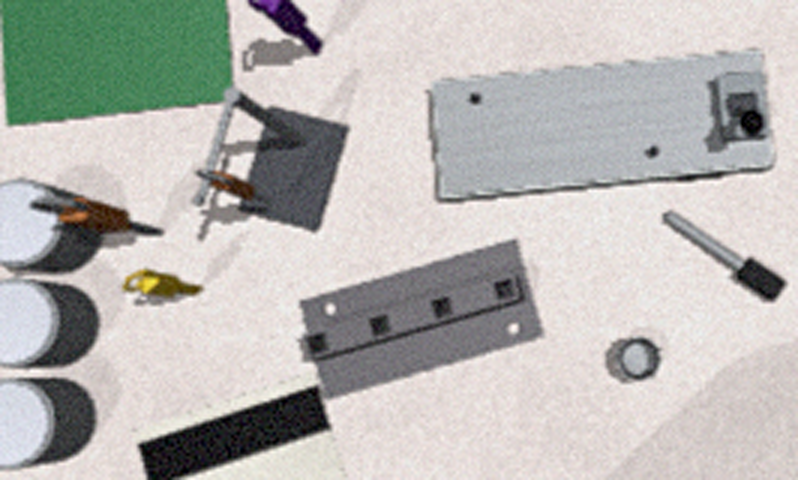

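View pics/c2.png

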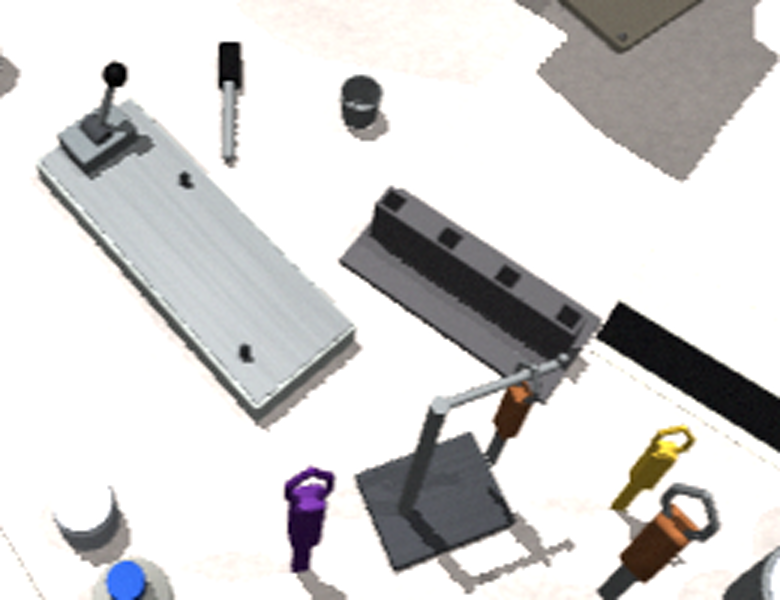

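```bash
python3 - <<'E'
from h import *
T=robot.camera_model('top');S=robot.camera_model('scene')
t=lambda u,v:(T,105+(u-1)/3,130+(v-1)/3)
s=lambda u,v:(S,240+(u-1)/3,170+(v-1)/3)
for n,a,b in [('w-',(504,289),(397,200)),('wb',(442,307),(450,238)),('wc',(379,325),(508,275)),('w+',(318,343),(568,316)),('pin-',(652,150),(185,177)),('pin+',(475,97),(246,349)),('ball',(751,122),(115,75)),('hookpost',(232,96),(440,404)),('bartip',(198,200),(572,354)),('kn',(230,183),(515,402))]:
    print(n,np.round(tri(t(*a),s(*b))[0],4),tri(t(*a),s(*b))[1])
for n,a in [('hole',(331,308)),('hole',(514,328))]: print(n,onz(*t(*a),0.008))
im=cv2.imread('pics/top0.png');g=im.max(2)
# rods: black handles
mask=((g<45)).astype(np.uint8)
n,l,st,c=cv2.connectedComponentsWithStats(mask[190:260,320:480])
for i in range(1,n):
    if st[i,4]>60:
        (x,y),wh,a=cv2.minAreaRect(np.argwhere(l==i)[:,::-1].astype(np.float32)); print('h',x+320,y+190,wh,a,onz(T,x+320,y+190,.018))
for u,v in [(472,203),(443,232),(327,202)]: print('tip',onz(T,u,v,.013))
E
```

```text
w- [0.4754 0.135  0.0795] [np.float64(2.1), np.float64(2.1)]
wb [0.4592 0.1978 0.0773] [np.float64(0.7), np.float64(0.7)]
wc [0.4422 0.2612 0.0806] [np.float64(0.3), np.float64(0.3)]
w+ [0.4249 0.324  0.0779] [np.float64(0.6), np.float64(0.6)]
pin- [ 0.622  -0.0213  0.0558] [np.float64(0.3), np.float64(0.3)]
pin+ [0.6817 0.1666 0.0544] [np.float64(1.5), np.float64(1.5)]
ball [ 0.6359 -0.1196  0.1357] [np.float64(0.3), np.float64(0.3)]
hookpost [0.6439 0.3601 0.269 ] [np.float64(0.2), np.float64(0.2)]
bartip [0.5465 0.3876 0.28  ] [np.float64(3.6), np.float64(3.6)]
kn [0.5734 0.3793 0.2057] [np.float64(0.6), np.float64(0.6)]
hole [0.46393426 0.32607623 0.008     ]
hole [0.43891601 0.12958694 0.008     ]
h 434.6216278076172 207.7297306060791 (7.233555316925049, 16.439899444580078) 80.53767395019531 [ 0.52989726 -0.38507503  0.018     ]
h 357.8461494445801 222.73076629638672 (14.97690486907959, 8.043152809143066) 33.69007110595703 [ 0.48588766 -0.1349102   0.018     ]
h 405.9705810546875 241.38235473632812 (7.518604278564453, 16.249887466430664) 75.96376037597656 [ 0.42336187 -0.28738514  0.018     ]
tip [ 0.54361563 -0.50911186  0.013     ]
tip [ 0.45131917 -0.40933222  0.013     ]
tip [ 0.5553215  -0.03716183  0.013     ]
```

```bash
cat >> h.py <<'E'
def yaw(s=None):
    s=s or robot.read_state(); M=R.from_rotvec(s['orientation']).as_matrix(); return np.arctan2(M[1,0],M[0,0])
def mv(x,y,z,yw,s=None):
    s=s or robot.read_state(); M=R.from_rotvec(s['orientation']).as_matrix()
    d=M.T@(np.array([x,y,z])-s['tool_pos'])*1000; t=-((yw-yaw(s)+np.pi)%(2*np.pi)-np.pi)
    print('mv',np.round(d,1),round(t,3),'len',round(np.linalg.norm(d)),'rows',int(np.ceil(max(np.linalg.norm(d)/50,abs(t)/.15))))
    return d,t
E
python3 -c "
from h import *
mv(.5,-.2,.33,1.0)
mv(.6,.07,.33,1.655)"
```

```text
mv [ 420.3 -263.   -86.8] -0.705 len 503 rows 11
mv [ 594.4 -492.3  -86.4] -1.36 len 777 rows 16
```

Request:
arm_command(increments="0 30 -20 -15 0; 70 0 0 0 0")

```text
out of range
```

Request:
arm_command(increments="0 40 -25 -17 0; 0 80 -50 -34 0; 0 120 -75 -50 0; 0 160 -100 -68 0; 0 200 -125 -86 0")

```text
t: 0.6
tool_pos: [0.3295, -0.3954, 0.3295]
orientation: [-3.107, -0.461, 0.0]
force: [2.0, -0.6, 0.1]
opening: 0.0929
gripper_force: 0.0
```

Request:
arm_command(increments="0 40 -25 0 0; 0 80 -50 0 0; 0 120 -75 0 0; 0 160 -100 0 0; 0 200 -125 0 0")

```text
t: 1.1
tool_pos: [0.4846, -0.2176, 0.329]
orientation: [-3.107, -0.461, 0.0]
force: [0.2, -0.5, 0.4]
opening: 0.0929
gripper_force: 0.0
```

Request:
arm_command(increments="0 20 -24 0 -.14; 0 40 -48 0 -.28; 0 60 -72 0 -.42; 0 80 -96 0 -.56; 0 97 -121 0 -.70")

```text
t: 1.6
tool_pos: [0.5417, -0.0741, 0.3286]
orientation: [-2.756, -1.507, 0.001]
force: [0.6, -0.0, 0.9]
opening: 0.0929
gripper_force: 0.0
```

Request:
arm_command(increments="0 30 -6 0 -.14; 0 60 -12 0 -.28; 0 90 -18 0 -.42; 0 120 -24 0 -.56; 0 152 -30 0 -.66")

```text
t: 2.1
tool_pos: [0.5992, 0.0695, 0.3287]
orientation: [-2.12, -2.318, 0.001]
force: [0.1, -1.0, -0.3]
opening: 0.0931
gripper_force: 0.0
```

Request:
arm_command(increments="0 0 0 0 0;0 0 0 0 0")

```text
t: 2.3
tool_pos: [0.5989, 0.0688, 0.3285]
orientation: [-2.125, -2.313, 0.002]
force: [-0.5, -0.6, -0.7]
opening: 0.0928
gripper_force: 0.0
```

```bash
python3 - <<'E'
from h import *
s=robot.read_state();print(s['t'],s['tool_pos'],yaw(s))
m,im=shot('wrist','w1');print(m)
for p in [(.6220,-.0213,.062),(.6817,.1666,.062)]: print(proj(m,p))
E
```

```text
2.3 [0.59888807 0.0688164  0.32847981] 1.6551059323692106
{'fx': 340.1810412201381, 'fy': 340.1810412201381, 'cx': 322.739205198591, 'cy': 206.0217377691022, 'eye': array([0.59279904, 0.1508237 , 0.47040201]), 'rotation': array([2.83717913, 0.12235889, 0.01605219])}
(np.float64(334.32492859103934), np.float64(240.441117485698))
(np.float64(402.3443020956585), np.float64(92.63005457932012))
```

View pics/w1.png

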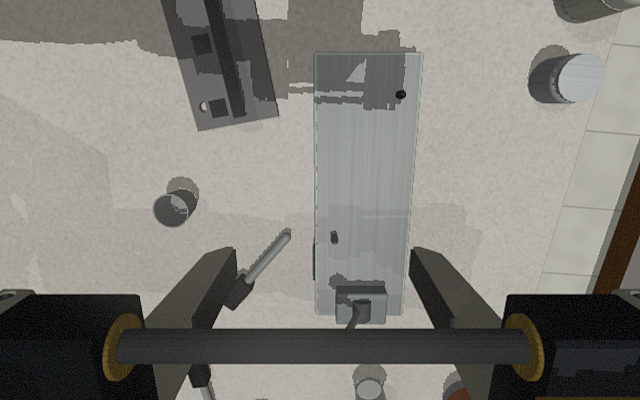

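```bash
cat >> h.py <<'E'
def dark(im,u,v,r=7,f=.6):
    u,v=int(round(u)),int(round(v)); g=im[v-r:v+r+1,u-r:u+r+1].astype(float).mean(2); w=np.clip(f*np.median(g)-g,0,None)
    n,l,st,c=cv2.connectedComponentsWithStats((w>0).astype(np.uint8)); k=1+np.argmax(st[1:,4]); w=w*(l==k)
    yy,xx=np.mgrid[-r:r+1,-r:r+1]; return u+(w*xx).sum()/w.sum(), v+(w*yy).sum()/w.sum(), st[k,4]
E
python3 - <<'E'
from h import *
W=robot.camera_model('wrist');T=robot.camera_model('top');S=robot.camera_model('scene')
I={k:cv2.imread(f'pics/{k}.png') for k in('w1','top0','scene0')}
P=[]
for p in [(.622,-.0213,.052),(.6817,.1666,.052)]:
    o=[]
    for m,k in((W,'w1'),(T,'top0'),(S,'scene0')):
        a=dark(I[k],*proj(m,p)); o.append((m,a[0],a[1])); print(k,np.round(a,1),np.round(proj(m,p),1),onz(m,a[0],a[1],.052).round(4))
    x,r=tri(*o);print(x.round(4),r);P.append(x)
d=P[1]-P[0];print('mid',(P[0]+P[1])/2,'yaw',np.arctan2(d[1],d[0])-np.arctan2(184,76),np.linalg.norm(d[:2]))
E
```

```text
w1 [334.1 237.6  75. ] [334.2 236.8] [ 0.6219 -0.0224  0.052 ]
top0 [322.1 180.1   9. ] [321.9 179.9] [ 0.6214 -0.022   0.052 ]
scene0 [301.3 229.7  16. ] [301.3 229.3] [ 0.6229 -0.02    0.052 ]
[ 0.622  -0.0223  0.0494] [np.float64(1.1), np.float64(0.3), np.float64(0.8)]
w1 [399.9  94.3  71. ] [400.4  92. ] [0.6815 0.164  0.052 ]
top0 [262.9 162.5   9. ] [262.8 162.5] [0.6817 0.1663 0.052 ]
scene0 [321.3 287.4  20. ] [321.1 286.3] [0.6833 0.1695 0.052 ]
[0.6825 0.1662 0.0457] [np.float64(2.0), np.float64(0.9), np.float64(1.4)]
mid [0.65224011 0.07192009 0.04754672] yaw 0.08105958712757122 0.1979784605506917
```

```bash
python3 -c "
from h import *
mv(.4504,.2295,.20,1.833)"
```

```text
mv [ 173.2 -134.4  128.8] -0.179 len 254 rows 6
```

Request:
arm_command(increments="0 35 -27 26 -.04; 0 70 -54 52 -.08; 0 105 -81 77 -.12; 0 140 -108 103 -.15; 0 173 -134 129 -.178")

```text
t: 2.85
tool_pos: [0.4524, 0.2267, 0.2017]
orientation: [1.914, 2.49, 0.001]
force: [0.9, 0.2, 0.1]
opening: 0.0929
gripper_force: 0.0
```

Request:
arm_command(increments="0 0 0 0 0; 0 0 0 0 0; 0 0 0 0 0")

```text
t: 3.15
tool_pos: [0.4548, 0.226, 0.2037]
orientation: [1.914, 2.489, 0.003]
force: [-0.2, 0.3, 0.4]
opening: 0.0932
gripper_force: 0.0
```

```bash
python3 - <<'E'
from h import *
s=robot.read_state();print(s['t'],s['tool_pos'],yaw(s))
m,im=shot('wrist','w2')
T,it=shot('top','top2')
ws=[(.4754,.135,.075),(.4592,.1978,.075),(.4422,.2612,.075),(.4249,.324,.075)]
for p in ws:
    u,v=proj(m,p); 
    try: a=dark(im,u,v,16,.6);b=onz(m,a[0],a[1],.075)
    except Exception as e: a=b=np.zeros(3)
    t=dark(it,*proj(T,p),4,.7); print(np.round((u,v),1),np.round(a,1),b.round(4),onz(T,t[0],t[1],.073).round(4))
mv(.4504,.2295,.061,1.833,s)
E
```

```text
3.15 [0.454761   0.22602807 0.2036911 ] 1.8307220191897002
[317.9 301.3] [319.2 304.  312. ] [0.4772 0.1326 0.075 ] [0.48  0.137 0.073]
[318.3 235.3] [318.5 236.6 403. ] [0.4596 0.1966 0.075 ] [0.4608 0.2005 0.073 ]
[318. 159.] [327.2 170.8   4. ] [0.4518 0.2538 0.075 ] [0.4379 0.2709 0.073 ]
[317.   71.5] [317.3  61.8 131. ] [0.4235 0.3305 0.075 ] [0.415  0.3224 0.073 ]
mv [  4.5  -3.6 142.7] -0.002 len 143 rows 3
```

View pics/w2.png

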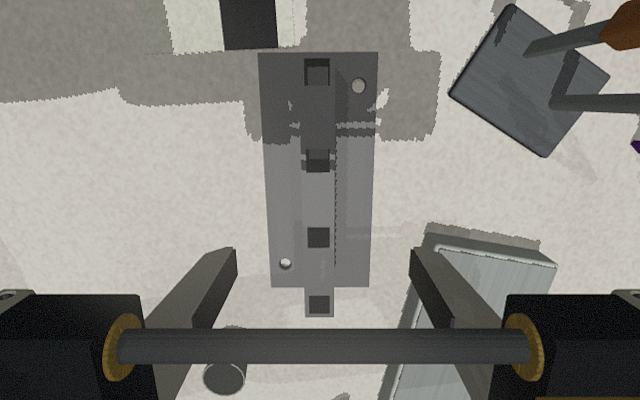

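Request:
arm_command(increments="0 4 -3 40 0; 0 4 -3 80 0; 0 4 -3 120 0; 0 4 -3 142 0; 0 4 -3 142 0")

```text
t: 3.75
tool_pos: [0.4477, 0.2282, 0.0572]
orientation: [-1.913, -2.488, 0.008]
force: [-0.2, 0.3, -0.3]
opening: 0.0932
gripper_force: 0.0
```

Request:
arm_command(increments="1 0 0 0 0; 1 0 0 0 0; 1 0 0 0 0; 1 0 0 0 0; 1 0 0 0 0", grip_force=40)

```text
t: 4.25
tool_pos: [0.45, 0.2303, 0.0612]
orientation: [1.912, 2.492, 0.002]
force: [-0.6, 0.3, -0.3]
opening: 0.0572
gripper_force: 0.0
```

Request:
arm_command(increments="1 0 0 0 0; 1 0 0 0 0; 1 0 0 0 0; 1 0 0 0 0; 1 0 0 0 0", grip_force=40)

```text
t: 4.75
tool_pos: [0.4495, 0.2301, 0.0604]
orientation: [1.912, 2.493, 0.0]
force: [0.7, 0.4, -0.9]
opening: 0.0272
gripper_force: 40.0
```

Request:
arm_command(increments="1 0 0 -25 0; 1 0 0 -50 0; 1 0 0 -75 0; 1 0 0 -90 0; 1 0 0 -90 0")

```text
t: 5.25
tool_pos: [0.4506, 0.2305, 0.1523]
orientation: [1.911, 2.491, 0.005]
force: [-0.2, 0.5, -4.5]
opening: 0.0266
gripper_force: 40.0
```

```bash
python3 - <<'E'
from h import *
s=robot.read_state();print(s['t'],s['tool_pos'],yaw(s),s['opening'],s['force'])
d=mv(.65,.072,.15,.082+np.pi/2,s)
E
```

```text
5.25 [0.45063681 0.23054831 0.15225186] 1.8327961426604311 0.026593785795397944 [-0.15358697  0.50507414 -4.54901942]
mv [-204.8  151.5    2.7] 0.18 len 255 rows 6
```

Request:
arm_command(increments="1 -30 15 0 .02; 1 -60 35 0 .06; 1 -90 60 0 .1; 1 -120 85 0 .14; 1 -150 110 0 .18")

```text
t: 5.75
tool_pos: [0.5945, 0.1125, 0.1477]
orientation: [-2.129, -2.307, 0.004]
force: [0.6, 0.5, -5.5]
opening: 0.0268
gripper_force: 40.0
```

Request:
arm_command(increments="1 -25 15 0 0; 1 -40 30 0 0;1 -47 50 0 0;1 -47 50 0 0;1 -47 50 0 0")

```text
t: 6.25
tool_pos: [0.647, 0.0708, 0.1478]
orientation: [-2.127, -2.308, 0.004]
force: [-1.5, 0.9, -5.7]
opening: 0.0268
gripper_force: 40.0
```

```bash
python3 - <<'E'
from h import *
s=robot.read_state();print(s['t'],s['tool_pos'],yaw(s),s['opening'],s['force'])
T,it=shot('top','top3');W,iw=shot('wrist','w3');S,isc=shot('scene','scene3')
c=it[140:215,230:380];c2=iw[0:340,220:430]
b=np.full((590,790,3),0,np.uint8)
a=np.clip(cv2.resize(c,None,fx=3.3,fy=3.3,interpolation=cv2.INTER_CUBIC)*1.,0,255); a=np.clip(a*1.8,0,255).astype(np.uint8); b[:a.shape[0],:a.shape[1]]=a
d=cv2.resize(isc[185:310,240:370],None,fx=2.6,fy=2.6,interpolation=cv2.INTER_CUBIC); b[250:250+d.shape[0],:d.shape[1]]=np.clip(d*1.8,0,255).astype(np.uint8)
e=np.clip(c2*1.5,0,255).astype(np.uint8); b[250:250+e.shape[0],500:500+e.shape[1]]=e
cv2.imwrite('pics/m3.png',b)
E
```

```text
6.25 [0.64704988 0.07080952 0.14782533] 1.652356049658963 0.026837685861065594 [-1.53762085  0.89494271 -5.66790513]
```

View pics/m3.png

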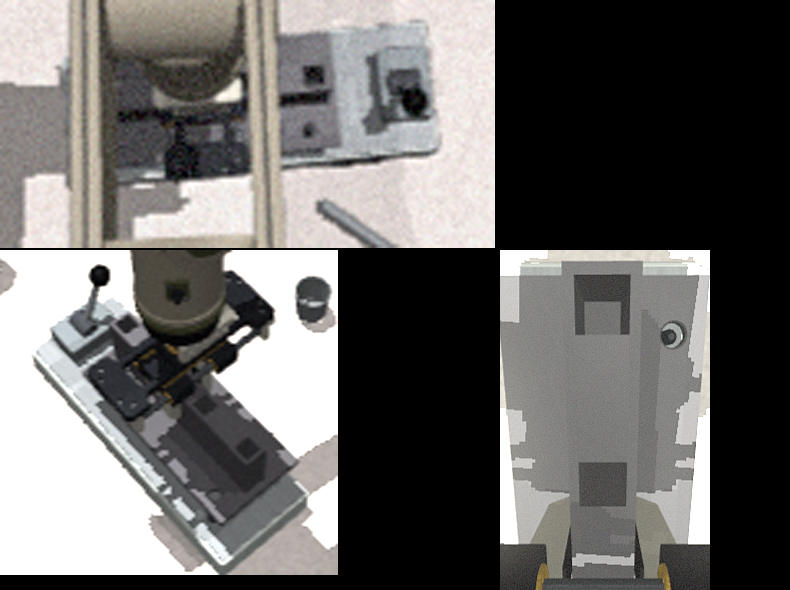

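```bash
python3 - <<'E'
from h import *
s=robot.read_state();W=robot.camera_model('wrist');T=robot.camera_model('top')
im=cv2.imread('pics/w3.png');x0,y0=374,64
c=im[y0:y0+44,x0:x0+42]; g=c.mean(2).astype(int)
print(g[::2,::2])
tz=s['tool_pos'][2];print(proj(W,(.6825,.1662,.062)),tz)
it=cv2.imread('pics/top3.png').mean(2).astype(int);print(it[172:188,314:334])
print(proj(T,(.622,-.0222,.062)))
E
```

```text
[[ 90  91  86  90  92  89  94  89  91  93  91  85  91  96  95  88  88  93
   86  84 130]
 [ 91  88  88  90  84  91  91  90  90  92  89  90  93  88  91  91  91  90
   90  83 131]
 [ 83  89  85  87  94  88  90  89  89  92  87  92  92  89  91  89  90  88
   89  79 136]
 [ 80  89  89  91  91  98  95  93  85  71  77  80  84  95  95  92  90  95
   87  82 140]
 [ 74  83  84  91  93  94  78  62  50  46  48  56  63  66  85  95  89  90
   88  77 137]
 [ 77  77  91  83  94  73  66 109 118 117 115  73  34  61  58  86  96  92
   92 132 134]
 [ 79  75  87  88  84  73 115 114 113 109 113 115  94  40  57  63  87  88
   86 134 130]
 [ 81  74  77  84  67 113 117 105 108 115 111 108 109  76  45  59  84  95
   83 129 137]
 [ 77  82  79  77  91  94  46  29  35  36 112 112 112 117  42  54  69  90
   83 135 136]
 [ 84  81  80  69  30  37  42  39  43  41  49 113 110 111  61  47  58  94
   80 137 137]
 [ 80  75  84  67  31  30  35  40  63  63  41  97 108 105  89  39  62  89
   83 139 131]
 [ 79  76  80  63  31  35  32  52  55  65  48  71 111 100 115  44  62  86
   77 138 138]
 [ 78  79  78  72  34  40  29  3
[... 1664 characters left out ...]
6  57  61  66  73  72  70  65
   75  89]
 [ 84  64  67  68  60  64  66  61  41  38  49  62  71  66  63  68  65  63
   68  85]
 [ 87  63  65  63  68  66  67  69  68  67  67  67  69  64  62  62  64  67
   68  83]
 [ 92  61  66  67  67  64  66  65  65  66  66  64  70  63  65  63  65  61
   62  79]
 [ 90  59  65  68  61  65  63  68  65  59  64  61  60  55  58  65  62  68
   71  85]
 [ 91  57  57  60  58  48  45  48  52  36  43  39  31  47  74 101 100  99
  102 103]
 [ 89  46  38  46  40  48  52  48  53  50  52  46  52  55  78  99 101  99
  107 106]
 [ 96  64  65  63  61  69  74  63  68  69  65  75  67  78  92  86  88  91
  103 102]]
(np.float64(322.2285563545767), np.float64(179.42062751920517))
```

```bash
python3 - <<'E'
from h import *
s=robot.read_state();W=robot.camera_model('wrist');T=robot.camera_model('top')
tz=s['tool_pos'][2];print(s['tool_pos'],yaw(s));pz=tz-.0608+.008
h=onz(W,393.8,84.6,pz);p=onz(W,391.2,86,.062);print('hole',h,'pin',p,'pin-hole',p-h)
h2=onz(T,323.4,179.2,pz);print(h2, 'pin2-hole2',np.array([.622,-.0222,0])-h2)
for c in[(.6471,.0695)]:
  a=yaw(s)-np.pi/2; print(np.array(c)+[.038*np.cos(a)-.092*np.sin(a),.038*np.sin(a)+.092*np.cos(a)],np.array(c)-[.038*np.cos(a)-.092*np.sin(a),.038*np.sin(a)+.092*np.cos(a)])
E
```

```text
[0.64706885 0.07150939 0.14929357] 1.6534859086028342
hole [0.67829516 0.16465108 0.09649357] pin [0.68333905 0.16566769 0.062     ] pin-hole [ 0.00504389  0.0010166  -0.03449357]
[ 0.61709512 -0.02516957  0.09649357] pin2-hole2 [ 0.00490488  0.00296957 -0.09649357]
[0.67737139 0.16432428] [ 0.61682861 -0.02532428]
```

Request:
arm_command(increments="1 1.4 5.1 0 0; 1 1.4 5.1 10 0; 1 1.4 5.1 20 0; 1 1.4 5.1 20 0;1 1.4 5.1 20 0")

```text
t: 6.9
tool_pos: [0.6524, 0.0728, 0.1292]
orientation: [-2.127, -2.31, 0.002]
force: [-0.2, 0.5, -4.9]
opening: 0.0272
gripper_force: 40.0
```

```bash
python3 - <<'E'
from h import *
s=robot.read_state();print(s['tool_pos'],yaw(s),s['force'])
W,im=shot('wrist','w4');T,it=shot('top','top4')
b=np.zeros((600,800,3),np.uint8)
c=cv2.resize(im[50:110,370:430],None,fx=8,fy=8,interpolation=cv2.INTER_NEAREST);b[:480,:480]=np.clip(c*1.5,0,255)
c=cv2.resize(it[165:195,305:335],None,fx=10,fy=10,interpolation=cv2.INTER_NEAREST);b[:300,490:790]=np.clip(c*1.5,0,255)
cv2.imwrite('pics/m4.png',b)
E
```

```text
[0.65242414 0.07275795 0.12921254] 1.6528714347444635 [-0.19220848  0.45693504 -4.88630745]
```

View pics/m4.png

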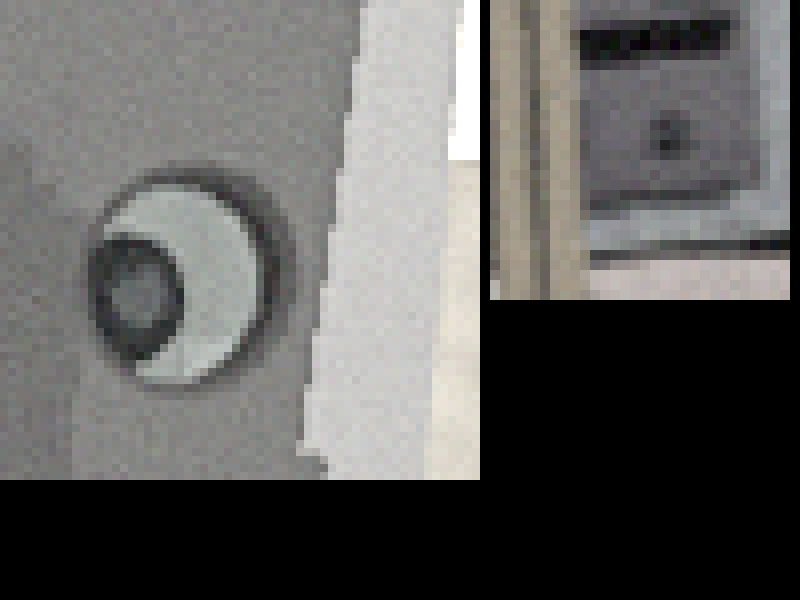

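```bash
python3 - <<'E'
from h import *
s=robot.read_state();W=robot.camera_model('wrist')
h=onz(W,393.7,84.4,s['tool_pos'][2]-.0528);p=onz(W,387,86.6,.062);print(h,p,p-h)
E
```

```text
[0.68461287 0.16596686 0.07766914] [0.68390177 0.16534729 0.062     ] [-0.0007111  -0.00061957 -0.01566914]
```

Request:
arm_command(increments="1 -.5 -.6 6 0; 1 -.5 -.6 12 0; 1 -.5 -.6 18 0; 1 -.5 -.6 24 0;1 -.5 -.6 28 0", grip_force=25)

```text
t: 7.5
tool_pos: [0.6522, 0.0722, 0.1012]
orientation: [-2.128, -2.31, 0.001]
force: [0.0, 0.2, -4.8]
opening: 0.0267
gripper_force: 25.0
```

Request:
arm_command(increments="1 0 0 1 0; 1 0 0 1.5 0;1 0 0 1.5 0")

```text
t: 7.8
tool_pos: [0.6528, 0.0722, 0.101]
orientation: [2.128, 2.31, 0.0]
force: [-0.3, 0.1, -4.8]
opening: 0.0271
gripper_force: 25.0
```

Request:
arm_command(increments="1 0 0 1 0; .8 0 0 1 0; .5 0 0 1 0; 0 0 0 1 0; 0 0 0 1 0")

```text
t: 8.3
tool_pos: [0.6532, 0.0722, 0.1007]
orientation: [2.128, 2.31, 0.002]
force: [0.1, 0.2, -0.3]
opening: 0.0463
gripper_force: 0.0
```

Request:
arm_command(increments="0 0 0 0 0; 0 0 0 -20 0; 0 0 0 -60 0; 0 0 0 -105 0; 0 0 0 -150 0")

```text
t: 8.8
tool_pos: [0.6522, 0.0722, 0.2512]
orientation: [-2.128, -2.31, 0.001]
force: [0.3, -0.0, 0.4]
opening: 0.0863
gripper_force: 0.0
```

```bash
python3 - <<'E'
from h import *
s=robot.read_state();print(s['tool_pos'],yaw(s),s['force'],s['t'],s['q'])
W,im=shot('wrist','w5');T,it=shot('top','top5')
cv2.imwrite('pics/w5b.png',np.clip(im*1.4,0,255).astype(np.uint8))
g=it.max(2);mask=(g<45).astype(np.uint8)
n,l,st,c=cv2.connectedComponentsWithStats(mask[190:260,320:480])
for i in range(1,n):
    if st[i,4]>60:
        (x,y),wh,a=cv2.minAreaRect(np.argwhere(l==i)[:,::-1].astype(np.float32)); print('h',x+320,y+190,wh,a,onz(T,x+320,y+190,.018))
E
```

```text
[0.65223393 0.07218691 0.25123454] 1.6528191486956159 [ 0.25436106 -0.00160362  0.44244752] 8.8 [ 3.21043637e-02  2.79849626e-01  1.30459943e+00  3.90194589e-05
  1.55783025e+00 -4.99190025e-02]
h 434.51351165771484 207.58108139038086 (7.233555316925049, 16.604297637939453) 80.53767395019531 [ 0.53038641 -0.38474996  0.018     ]
h 357.57691955566406 222.88461303710938 (14.699554443359375, 8.043152809143066) 33.690067291259766 [ 0.48540851 -0.134028    0.018     ]
h 406.03845977783203 241.30768966674805 (7.454992294311523, 16.050161361694336) 74.74488067626953 [ 0.42359557 -0.28761349  0.018     ]
```

View pics/w5b.png

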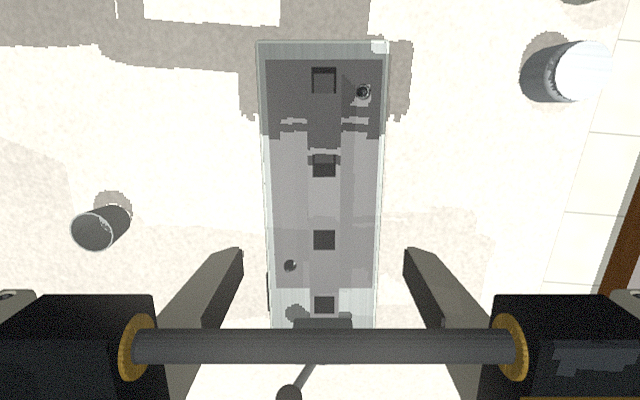

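```bash
python3 - <<'E'
from h import *
mv(.479,-.144,.20,.95)
E
```

```text
mv [-201.1 -195.2   57.1] 0.703 len 286 rows 6
```

Request:
arm_command(increments="0 -35 -33 0 .12; 0 -70 -66 0 .26; 0 -105 -100 10 .40; 0 -140 -133 20 .54; 0 -170 -165 30 .66")

```text
t: 9.4
tool_pos: [0.5007, -0.1122, 0.2194]
orientation: [2.766, 1.488, 0.0]
force: [0.8, -1.0, 0.3]
opening: 0.0935
gripper_force: 0.0
```

```bash
cat >> h.py <<'E'
def rods(m,im,lo=60,box=None,minA=60,th=45):
    g=im.max(2);k=(g<th).astype(np.uint8)
    if box: z=np.zeros_like(k);x,y,w,h=box;z[y:y+h,x:x+w]=1;k*=z
    n,l,st,c=cv2.connectedComponentsWithStats(k);r=[]
    for i in range(1,n):
        if st[i,4]>minA:
            q=cv2.minAreaRect(np.argwhere(l==i)[:,::-1].astype(np.float32)); r.append((np.round(q[0],1),np.round(q[1],1),round(q[2],1),st[i,4]))
    return r
E
python3 - <<'E'
from h import *
s=robot.read_state();print(s['tool_pos'],yaw(s),s['t'])
mv(.479,-.144,.20,.95)
W,im=shot('wrist','w6')
for r in rods(W,im,minA=150): print(r, onz(W,*r[0],.02).round(4))
print(proj(W,(.4855,-.1345,.02)),proj(W,(.5553,-.037,.013)))
E
```

```text
[ 0.50072657 -0.11221023  0.21938282] 0.9869883949737973 9.4
mv [-38.5  -0.6  19.4] 0.037 len 43 rows 1
(array([432.2,   3.9]), array([31.3, 36. ]), 58.0, np.int32(705)) [ 0.6732 -0.0291  0.02  ]
(array([494.9, 122. ]), array([61.4, 42.3]), 25.1, np.int32(1471)) [ 0.6764 -0.1532  0.02  ]
(array([524.2, 341.4]), array([245.8, 126.5]), 10.6, np.int32(13023)) [ 0.5972 -0.4076  0.02  ]
(array([112. , 346.5]), array([105., 224.]), 90.0, np.int32(13730)) [ 0.1791 -0.141   0.02  ]
(np.float64(321.071946041618), np.float64(209.1672998501923)) (np.float64(325.76976672410643), np.float64(89.21664153972631))
```

```bash
python3 - <<'E'
from h import *
W=robot.camera_model('wrist');im=cv2.imread('pics/w6.png')
g=im.mean(2);c=cv2.resize(g[60:290,250:400],None,fx=.1,fy=.1,interpolation=cv2.INTER_AREA).astype(int);print(c)
for th in(70,90):
  for r in rods(W,im,box=(250,60,150,220),minA=150,th=th): print(th,r, onz(W,*r[0],.02).round(4))
E
```

```text
[[121 122 123 147 182 182 183 183 177 174 172 103 158 122 128]
 [121 120 121 125 181 181 163 143 122 121 130 128 112 156 157]
 [121 122 123 121 125 123 125 115 116 118 127 178  62 139 159]
 [122 121 123 121 159 158 141  91  91 120 130 183 152  69 157]
 [123 121 123 125 180 183 152  91  92 119 133 183 181 109 100]
 [122 121 122 133 181 183 151  90  93 120 136 183 183 178  80]
 [123 123 123 124 136 132 130  89  96 121 137 181 181 180 176]
 [144 148 151 151 151 149 133  88  97 119 137 180 181 181 181]
 [163 162 160 163 162 160 142  90 102 127 149 180 181 180 181]
 [182 182 182 182 181 180 160 104 146 174 172 174 174 175 178]
 [182 183 182 181 182 181 155 136 156 170 171 170 170 170 170]
 [184 184 183 182 181 183 154 137 158 171 171 171 171 170 172]
 [183 184 182 184 178 168  93 125 133 170 170 170 172 170 170]
 [183 182 183 183 173 163  69  60  92 170 172 171 173 172 170]
 [179 177 176 174 170 159  69  64  99 171 171 171 172 169 170]
 [171 171 174 173 172 158  69  65 104 170 172 172 175 177 177]
 [172 171 174 172 172 171  71  66 113 172 172 175 182 183 182]
 [172 170 172 172 170 172 123 112 141 173 176 172 182 183 183]
 [170 172 172 171 171 172 172 173 173 172 174 172 181 183 182]
 [170 171 171 172 170 171 172 172 172 173 173 173 178 179 177]
 [168 169 169 171 170 171 173 172 172 173 173 170 173 172 172]
 [168 170 170 171 171 171 170 174 170 171 171 173 171 171 174]
 [168 168 169 171 170 171 169 172 173 171 173 176 177 181 180]]
70 (array([384.2,  96.9]), array([54.9,  6.7]), 55.5, np.int32(334)) [ 0.5922 -0.0781  0.02  ]
70 (array([323.5, 210. ]), array([24.3, 48.7]), 2.1, np.int32(870)) [ 0.4817 -0.1397  0.02  ]
90 (array([379.5,  89.3]), array([72.7,  7.8]), 55.2, np.int32(466)) [ 0.592  -0.0697  0.02  ]
90 (array([327.3, 121.9]), array([14.4, 68.1]), 2.3, np.int32(533)) [ 0.5347 -0.0672  0.02  ]
90 (array([323. , 207.4]), array([25.2, 54.2]), 3.2, np.int32(1174)) [ 0.4828 -0.137   0.02  ]
```

```bash
python3 - <<'E'
from h import *
s=robot.read_state();print(s['tool_pos'],yaw(s))
mv(.478,-.145,.031,.948)
E
```

```text
[ 0.49626539 -0.11575739  0.21663348] 0.977682959339056
mv [-33.6   1.9 185.8] 0.03 len 189 rows 4
```

Request:
arm_command(increments="0 -34 2 40 .03; 0 -34 2 85 .03; 0 -34 2 130 .03; 0 -34 2 165 .03; 0 -34 2 175 .03", grip_force=5)

```text
t: 9.95
tool_pos: [0.4818, -0.1391, 0.0404]
orientation: [-2.78, -1.452, 0.007]
force: [0.2, -0.3, -0.0]
opening: 0.0928
gripper_force: 0.0
```

Request:
arm_command(increments="0 0 0 0 0; 0 0 0 0 0")

```text
t: 10.15
tool_pos: [0.4866, -0.1407, 0.0467]
orientation: [2.783, 1.454, 0.002]
force: [0.6, -1.2, 0.6]
opening: 0.0934
gripper_force: 0.0
```

```bash
python3 - <<'E'
from h import *
s=robot.read_state();print(s['tool_pos'],yaw(s))
mv(.478,-.145,.031,.948)
E
```

```text
[ 0.48655293 -0.14073295  0.04669316] 0.9630532937857035
mv [-8.4 -4.6 15.7] 0.015 len 18 rows 1
```

Request:
arm_command(increments="0 -8 -4.6 5 .015; 0 -8 -4.6 12 .015; 0 -8 -4.6 15 .015; 0 -8 -4.6 15 .015; 0 -8 -4.6 15 .015", grip_force=5)

```text
t: 10.65
tool_pos: [0.477, -0.1442, 0.0299]
orientation: [2.795, 1.434, 0.0]
force: [0.6, -0.5, -0.1]
opening: 0.0928
gripper_force: 0.0
```

Request:
arm_command(increments="1 0 0 0 0; 1 0 0 0 0; 1 0 0 0 0; 1 0 0 0 0; 1 0 0 0 0")

```text
t: 11.15
tool_pos: [0.4769, -0.1443, 0.0299]
orientation: [2.795, 1.434, 0.0]
force: [-0.3, -0.4, 0.3]
opening: 0.0576
gripper_force: 0.0
```

Request:
arm_command(increments="1 0 0 0 0; 1 0 0 0 0; 1 0 0 0 0; 1 0 0 0 0; 1 0 0 0 0")

```text
t: 11.65
tool_pos: [0.4769, -0.1443, 0.0299]
orientation: [2.795, 1.434, -0.0]
force: [0.2, -0.2, 0.0]
opening: 0.0269
gripper_force: 4.9
```

Request:
arm_command(increments="1 0 0 0 0; 1 0 0 -10 0; 1 0 0 -20 0; 1 0 0 -30 0; 1 0 0 -40 0")

```text
t: 12.15
tool_pos: [0.4773, -0.1444, 0.0713]
orientation: [2.795, 1.433, 0.001]
force: [0.0, -0.1, -1.1]
opening: 0.0259
gripper_force: 5.0
```

Request:
arm_command(increments="1 0 0 -30 0; 1 0 0 -60 0; 1 0 0 -90 0; 1 0 0 -120 0; 1 0 0 -150 0")

```text
t: 12.65
tool_pos: [0.4768, -0.1442, 0.2221]
orientation: [2.795, 1.433, 0.001]
force: [0.4, -1.2, -1.5]
opening: 0.0262
gripper_force: 5.0
```

Request:
arm_command(increments="1 0 0 -30 0; 1 0 0 -60 0; 1 0 0 -90 0; 1 0 0 -90 0; 1 0 0 -90 0")

```text
t: 13.15
tool_pos: [0.4772, -0.1444, 0.311]
orientation: [2.794, 1.433, 0.002]
force: [-0.8, 0.5, -2.5]
opening: 0.0258
gripper_force: 5.0
```

```bash
cat >> h.py <<'E'
def mosaic(f,*parts):
    b=np.zeros((600,800,3),np.uint8)
    for im,(x,y,w,h),k,(X,Y) in parts:
        c=cv2.resize(np.clip(im[y:y+h,x:x+w]*1.5,0,255).astype(np.uint8),None,fx=k,fy=k,interpolation=cv2.INTER_CUBIC); c=c[:600-Y,:800-X]; b[Y:Y+c.shape[0],X:X+c.shape[1]]=c
    cv2.imwrite('pics/'+f,b)
E
python3 - <<'E'
from h import *
s=robot.read_state();print(s['tool_pos'],yaw(s),s['opening'],s['gripper_force'],s['force'],s['wrist_torque'],s['t'])
W,im=shot('wrist','w7');S,i2=shot('scene','s7')
u,v=map(int,proj(S,s['tool_pos']-[0,0,.05]));print(u,v)
mosaic('m7.png',(im,(200,100,240,300),1.6,(0,0)),(i2,(max(u-60,0),max(v-60,0),120,130),3.3,(400,0)))
E
```

```text
[ 0.47717099 -0.14437273  0.31100174] 0.9477959364886438 0.025778627209434704 4.999617710709572 [-0.8281285   0.5322724  -2.49344526] [-0.0949958  -0.01397718 -0.02337621] 13.15
315 138
```

View pics/m7.png

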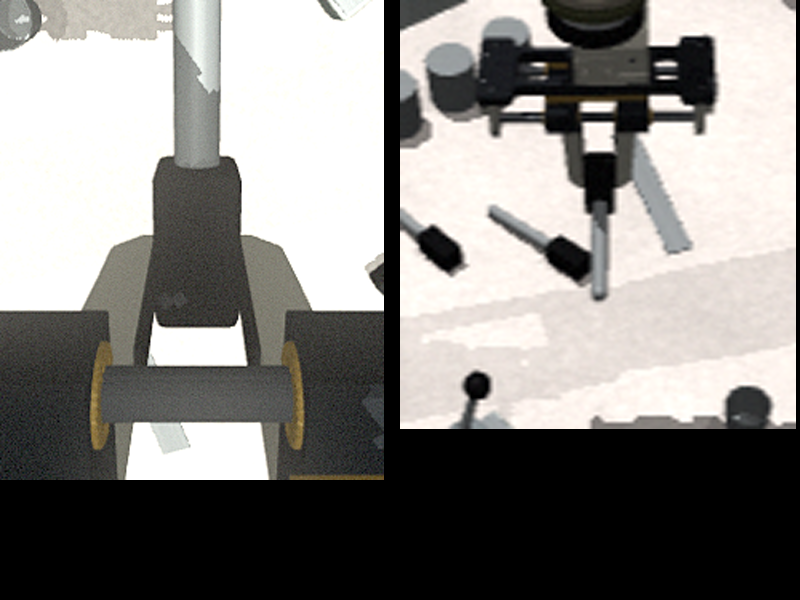

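Request:
arm_command(increments="1 0 0 0 0; 1 0 0 0 0; 1 0 0 -15 0; 1 0 0 0 0; 1 0 0 0 0", grip_force=3)

```text
t: 13.75
tool_pos: [0.4765, -0.1441, 0.3086]
orientation: [-2.794, -1.433, 0.002]
force: [-0.9, 0.5, -1.2]
opening: 0.0259
gripper_force: 3.0
```

```bash
cat >> h.py <<'E'
def tipsteel(im,seed,lo=0):
    pass
def plane_hit(m,u,v,p,n):
    e,d=ray(m,u,v); return e+d*(np.dot(np.array(p)-e,n)/np.dot(d,n))
E
python3 - <<'E'
from h import *
s=robot.read_state();print(s['tool_pos'],yaw(s),s['opening'],s['gripper_force'],s['force'],s['wrist_torque'],s['t'])
S=robot.camera_model('scene');yw=yaw(s);n=np.array([np.sin(yw),-np.cos(yw),0]);x=np.array([np.cos(yw),np.sin(yw),0])
for u,v in[(315.6,168)]:
    p=plane_hit(S,u,v,s['tool_pos'],n);d=p-s['tool_pos'];print('prev tip along x',d@x,'dz from grasp',d[2]+.006)
S,i2=shot('scene','s8')
a=cv2.imread('pics/s7.png').astype(int);d=np.abs(a-i2).max(2)
print('diff', [ (int(x),int(y)) for y,x in np.argwhere(d[100:220,270:370]>60)[::12]+[100,270]])
W,im=shot('wrist','w8')
g=im.mean(2)[90:310,250:400];print(cv2.resize(g,None,fx=.1,fy=.1,interpolation=cv2.INTER_AREA).astype(int))
g=cv2.imread('pics/w7.png').mean(2)[90:310,250:400];print(cv2.resize(g,None,fx=.1,fy=.1,interpolation=cv2.INTER_AREA).astype(int)[:,5:9])
E
```

```text
[ 0.4765125  -0.14409802  0.30862553] 0.9478280462316938 0.025871862554836353 2.9999924451112747 [-0.87608102  0.47384536 -1.1524811 ] [-0.03162914  0.00403408 -0.00558755] 13.75
prev tip along x 0.0806953308791879 dz from grasp -0.0812463893456215
diff [(291, 107), (315, 168), (317, 172)]
[[127 127 127 127 127 180 118 145 137 188 187 187 186 186 142]
 [128 128 128 126 128 138 119 145 139 187 185 187 184 186 181]
 [129 128 128 128 127 146 118 146 139 187 187 187 186 186 183]
 [172 185 152 151 156 183 105 147 139 187 187 187 187 188 183]
 [189 189 189 188 188 182  89 145 140 187 187 188 188 187 181]
 [188 189 189 188 188 183  89 128 133 187 186 178 177 178 177]
 [187 189 187 189 188 182  90 105 111 180 177 178 175 175 179]
 [187 187 187 189 188 182  91 105 112 176 177 176 178 177 177]
 [184 182 181 181 178 174  92 105 113 178 178 179 178 181 179]
 [177 178 177 176 177 173  92 105 113 178 180 176 179 179 177]
 [177 176 177 178 177 170  91 104 113 177 178 179 184 187 186]
 [175 176 175 175 152  56  56  58  51  72 179 177 186 189 189]
 [174 174 175 173 132  54  52  52  53  48 178 178 185
[... 296 characters left out ...]
 42  43  68  82  83 170 187]
 [179  91  83  82  46  42  41  41  42  41  60  81  83 119 187]
 [134  83  82  79  40  47  45  40  40  40  51  81  82  83 171]
 [ 67  64  81  71  44  43  40  40  39  43  44  80  78  57  81]
 [ 43  47  80  62 100 130 129 130 130 145  56  76  72  40  40]]
[[167 127 154 132]
 [129 127 154 132]
 [134 127 155 134]
 [168 121 155 135]
 [169  98 153 136]
 [172  93 131 137]
 [172  93 112 127]
 [173  94 101 106]
 [165  94 101 108]
 [166  93 100 107]
 [141  93  99 101]
 [ 53  68  71  57]
 [ 52  50  48  48]
 [ 50  48  47  47]
 [ 48  45  44  45]
 [ 45  43  43  43]
 [ 43  41  41  41]
 [ 41  39  39  39]
 [ 38  37  37  38]
 [ 42  41  36  37]
 [ 38  37  36  35]
 [111 110 111 111]]
```

```bash
python3 - <<'E'
from h import *
T=robot.camera_model('top');S=robot.camera_model('scene')
for u,v in[(440,198),(772,163)]: print(onz(T,105+(u-1)/3,130+(v-1)/3,.04))
i2=cv2.imread('pics/s8.png');print(i2.mean(2).astype(int)[158:184,306:328])
s=robot.read_state();mv(.50,-.02,.31,.082)
d,t=mv(.49,.015,.135,.082)
E
```

```text
[0.5770099  0.20464594 0.04      ]
[ 0.60842329 -0.14988791  0.04      ]
[[  5   2   8   6   3   2  14  60 105 115  95  88 125 162 161 161 160 161
  161 162 163 161]
 [  3   2   3   1   1   0  13  59 106 116  95  87 124 164 162 161 161 160
  160 162 162 160]
 [  3   2   0   2   2  10  45  82 106 115  94  86 126 164 163 163 162 161
  160 161 162 162]
 [ 25   4   4   1  17  57  79  81 107 115  95  87 126 164 164 163 162 160
  161 163 165 163]
 [120  40  11  18  57  83  80  81 108 117  94  84 125 163 162 161 161 162
  162 163 164 164]
 [150 126  64  64  85  87  97 104 106 115  94  87 125 163 164 164 165 158
  147 146 145 146]
 [166 163 138  84  84 119 145 104 106 117  95  87 127 165 164 161 152 149
  149 148 146 146]
 [162 162 157 149 148 145 132 100 105 116  94  84 114 149 147 145 145 148
  148 149 149 148]
 [146 148 148 148 148 148 131  97 105 115  95  86 114 148 146 146 148 150
  148 149 148 149]
 [147 151 149 149 150 147 132  98 106 116  95  84 115 151 148 148 149 149
  148 146 146 149]
 [150 150 150 149 145 145 131  99 108 116  94  84 114 148 147 149 150 149
  146 143 144 147]
 [15
[... 779 characters left out ...]
51 149 149 148 149 151 151 152 149
  146 146 148 149]
 [153 155 155 152 150 149 149 150 149 148 149 150 152 153 150 146 148 147
  147 147 149 151]
 [151 150 155 154 152 148 146 148 150 151 149 151 152 150 148 149 151 150
  148 149 151 153]
 [150 148 148 152 152 150 148 149 151 151 149 150 153 153 152 149 151 150
  147 146 150 154]
 [150 149 149 151 153 153 153 154 151 149 150 149 148 150 147 147 150 149
  147 144 144 148]
 [153 153 152 151 152 154 158 156 153 152 150 149 149 149 149 152 150 151
  148 147 146 148]
 [156 155 151 149 150 154 153 155 153 153 150 149 150 149 150 150 150 152
  149 148 149 149]]
mv [114.5 -53.4  -0.6] 0.866 len 126 rows 6
mv [137.1 -81.7 174.4] 0.866 len 236 rows 6
```

Request:
arm_command(increments="1 20 -15 0 .15; 1 45 -25 0 .3; 1 70 -40 0 .45; 1 90 -50 0 .6; 1 115 -60 0 .75")

```text
t: 14.35
tool_pos: [0.4952, -0.0151, 0.3101]
orientation: [3.127, 0.3, 0.0]
force: [0.2, -0.5, -0.6]
opening: 0.0257
gripper_force: 3.0
```

Request:
arm_command(increments="1 0 0 0 .12; 1 0 0 0 .12; 1 0 0 0 .12")

```text
t: 14.65
tool_pos: [0.4952, -0.0159, 0.3099]
orientation: [3.139, 0.128, -0.0]
force: [-0.5, 0.2, -1.5]
opening: 0.0262
gripper_force: 3.0
```

```bash
cat >> h.py <<'E'
def tilt(m,u,v,s):
    yw=yaw(s);n=np.array([np.sin(yw),-np.cos(yw),0]);x=np.array([np.cos(yw),np.sin(yw),0])
    p=plane_hit(m,u,v,s['tool_pos'],n);d=p-s['tool_pos'];return round(d@x,4),round(d[2]+.006,4),p.round(4)
E
python3 - <<'E'
from h import *
s=robot.read_state();print(s['tool_pos'],yaw(s),s['opening'],s['force'],s['t'])
S,im=shot('scene','s9')
q=s['tool_pos'];print([np.round(proj(S,q+np.array([a,0.005,-b])),0) for a,b in((0,0.006),(.1,.1),(.05,.13),(0,.137))])
u,v=map(int,proj(S,q+[.04,0,-.08]))
mosaic('m9.png',(im,(u-70,v-70,140,140),4.2,(0,0)));print(u,v)
mv(.51,.02,.135,.082,s)
E
```

```text
[ 0.49520117 -0.01594958  0.30993981] 0.08156406927844523 0.02616054663414429 [-0.49954053  0.23803332 -1.46995362] 14.65
[array([338., 159.]), array([309., 198.]), array([323., 195.]), array([337., 189.])]
325 181
mv [ 17.7 -34.6 174.9] -0.0 len 179 rows 4
```

View pics/m9.png

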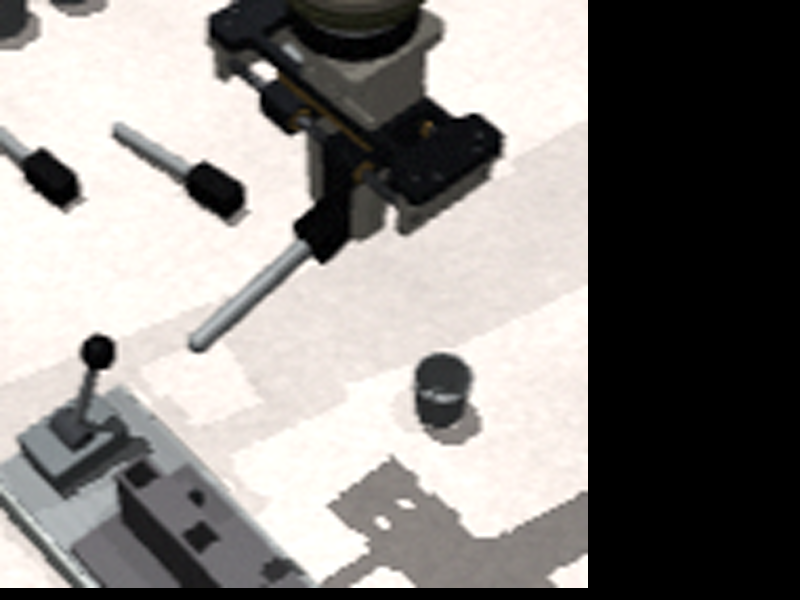

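```bash
python3 - <<'E'
from h import *
s=robot.read_state();S=robot.camera_model('scene')
print(tilt(S,302.1,192.5,s)); print(tilt(S,(315-400)/4.2+0+ (255+400/4.2),111+225/4.2,s))
E
```

```text
(np.float64(0.123), np.float64(-0.047), array([ 0.6178, -0.0063,  0.2569]))
(np.float64(0.0254), np.float64(-0.008), array([ 0.5205, -0.0142,  0.2959]))
```

Request:
arm_command(increments="1 0 0 -50 0; 1 0 0 0 0; 1 0 0 -50 0; 1 0 0 0 0; 1 0 0 -50 0")

```text
t: 15.2
tool_pos: [0.473, -0.0135, 0.3189]
orientation: [-3.124, -0.124, 0.112]
force: [-7.4, 1.6, -17.4]
opening: 0.0258
gripper_force: 3.0
```

Request:
arm_command(increments="1 0 0 50 0; 1 0 0 0 0; 1 0 0 50 0; 1 0 0 0 0; 1 0 0 50 0")

```text
t: 15.7
tool_pos: [0.4919, -0.0161, 0.3094]
orientation: [-3.138, -0.125, 0.007]
force: [1.9, 0.2, 3.7]
opening: 0.0257
gripper_force: 3.0
```

Request:
arm_command(increments="1 0 0 0 0; 1 0 0 0 0")

```text
t: 15.9
tool_pos: [0.4952, -0.0163, 0.3105]
orientation: [-3.139, -0.123, 0.001]
force: [1.1, -0.6, 0.2]
opening: 0.026
gripper_force: 3.0
```

```bash
cat >> h.py <<'E'
def look(f,s):
    """rod tilt: background-differenced mask in scene view along predicted tip circle"""
    S,im=shot('scene',f); yw=yaw(s); x=np.array([np.cos(yw),np.sin(yw),0]); g=s['tool_pos']-[0,0,.006]; hsv=im.mean(2); bgm=np.median(hsv); out=[]
    for a in range(-10,105,5):
        d=x*np.cos(np.radians(a))-np.array([0,0,np.sin(np.radians(a))])
        L=[im[int(round(v)),int(round(u))].mean() for u,v in (proj(S,g+d*l) for l in np.arange(.045,.15,.01))]
        out.append((a,np.array(L).astype(int)))
    return S,im,out
E
python3 - <<'E'
from h import *
s=robot.read_state();print(s['tool_pos'],yaw(s),s['opening'],s['force'],s['t'])
S,im,o=look('s10',s)
for a,L in o: print(a,L)
E
```

```text
[ 0.49516945 -0.01630174  0.3104939 ] 0.07841037559639819 0.02598516053449075 [ 1.14470069 -0.64140179  0.196283  ] 15.9
-10 [165 166 166 163 166 167 166 166 168 171 169]
-5 [165 168 164 166 171 162 166 170 166 168 164]
0 [166 167 163 166 167 167 171 171 170 169 170]
5 [165 165 163 169 170 169 167 170 151 154 154]
10 [161 164 166 168 169 171 155 150 151 154 154]
15 [161 168 163 169 163 155 154 160 153 151 164]
20 [161 168 164 166 154 159 154 156 149 166 164]
25 [163 166 164 169 152 156 151 153 169 167 167]
30 [163 165 167 152 153 154 153 151 169 167 165]
35 [164 166 169 150 153 151 152 149 168 169 167]
40 [164 168 161 150 150 153 153 150 151 168 166]
45 [165 167 148 153 153 152 151 147 151 159 164]
50 [168 166 149 151 152 152 155 152 152 154 168]
55 [165 160 151 151 153 150 153 150 150 153 152]
60 [164 152 151 152 152 148 153 149 154 153 149]
65 [154 154 151 155 152 152 152 151 156 149 152]
70 [100 126 125 142 141 148 154 157 153 151 153]
75 [  4  52  61 121  53  95  95 121  50 119 154]
80 [ 3 29 38 37 38 36 36 36 38 36 35]
85 [  4  13  38  33  36  31  42 102  76 102 137]
90 [  4   4  56  91  92 115 149 152 151 150 154]
95 [  7   3  70 126 148 149 152 149 154 149 154]
100 [ 47   3  66 150 149 149 148 152 151 149 154]
```

Request:
arm_command(increments="1 20 2 0 -.1; 1 45 5 0 -.23; 1 70 8 0 -.37; 1 95 11 0 -.5; 1 115 14 0 -.63")

```text
t: 16.45
tool_pos: [0.6144, -0.0213, 0.3141]
orientation: [2.941, 1.097, 0.009]
force: [0.5, 0.6, 0.2]
opening: 0.0261
gripper_force: 3.0
```

Request:
arm_command(increments="1 0 0 0 -.13; 1 0 0 0 -.26; 1 0 0 0 -.4; 1 0 0 0 -.54; 1 0 0 0 -.67")

```text
t: 16.95
tool_pos: [0.6133, -0.0213, 0.3143]
orientation: [2.415, 2.002, 0.007]
force: [-0.4, 0.4, -0.4]
opening: 0.0258
gripper_force: 3.0
```

Request:
arm_command(increments="1 0 0 0 -.1; 1 0 0 0 -.18; 1 0 0 0 -.24; 1 0 0 0 -.275; 1 0 0 0 -.275")

```text
t: 17.45
tool_pos: [0.6131, -0.0213, 0.3139]
orientation: [2.124, 2.308, 0.005]
force: [-0.2, 0.4, -1.0]
opening: 0.0262
gripper_force: 3.0
```

```bash
python3 - <<'E'
from h import *
s=robot.read_state();print(s['tool_pos'],yaw(s),s['opening'],s['force'],s['t'])
mv(.6626,-.0504,.30,1.653,s)
S,im,o=look('s11',s)
for a,L in o[12:]: print(a,L)
W,iw=shot('wrist','w11')
mosaic('m11.png',(iw,(200,60,240,280),1.6,(0,0)),(im,(270,150,100,120),4,(390,0)))
E
```

```text
[ 0.61309124 -0.02129358  0.31388524] 1.6537337318151704 0.026236241642365002 [-0.19486917  0.41614924 -1.0323383 ] 17.45
mv [-33.1  46.8  14.2] 0.001 len 59 rows 2
50 [154 156 156 158 154 157 160 156 176 174 176]
55 [153 157 157 158 156 156 161 158 176 178 177]
60 [155 156 157 155 156 156 155 154 175 173 176]
65 [154 159 159 155 156 155 157 160 158 178 178]
70 [105 121 157 158 156 159 156 154 154 158 176]
75 [ 21  61  96  63  62 100 108  63  98 154 157]
80 [ 3 36 38 40 39 40 39 40 40 39 42]
85 [ 4 16 38 37 39 37 34 37 36 78 36]
90 [  2   2  27  38  36  72 132  71 130 144 158]
95 [  1   3   4 128 132 161 151 154 157 155 154]
100 [  9   5   3  55 159 155 154 154 156 156 154]
```

View pics/m11.png

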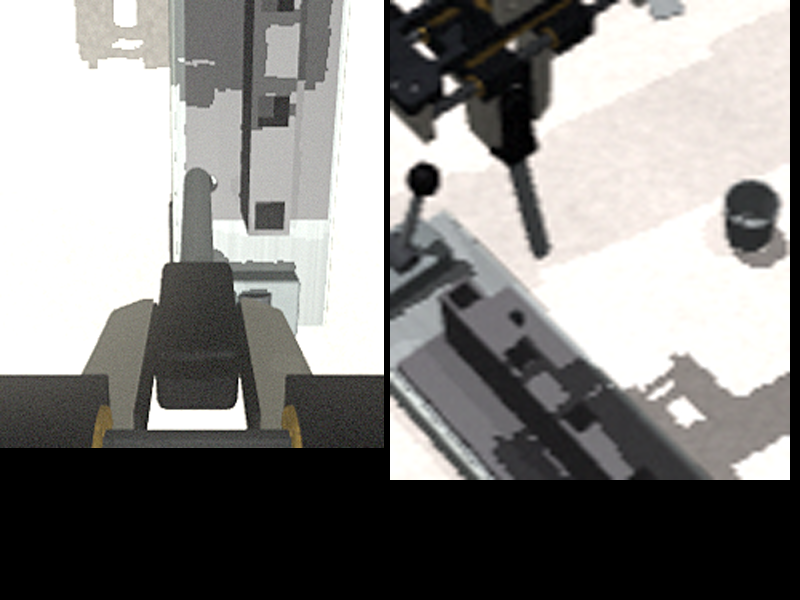

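```bash
cat >> h.py <<'E'
C=np.array([.6525,.0722]);CY=.082
def well(y): return C+y*np.array([-np.sin(CY),np.cos(CY)])
E
python3 - <<'E'
from h import *
s=robot.read_state();W=robot.camera_model('wrist');S=robot.camera_model('scene')
x,r=tri((W,325,168),(S,308.3,212.5));print('tip',x,r)
d=x-s['tool_pos'];yw=yaw(s);print('tool x,y,z',d[0]*np.cos(yw)+d[1]*np.sin(yw),d[0]*np.sin(yw)-d[1]*np.cos(yw),-d[2])
print('well3',onz(W,368.8,194.4,.115),well(-.099)); w=onz(W,368.8,194.4,.115)
e=well(-.099)-x[:2];print('tool shift',e[0]*np.cos(yw)+e[1]*np.sin(yw),e[0]*np.sin(yw)-e[1]*np.cos(yw))
E
```

```text
tip [0.61241473 0.00785414 0.17366913] [np.float64(1.2), np.float64(1.2)]
tool x,y,z 0.028930062223003733 0.0022997925708458868 0.13894430402414445
well3 [ 0.66235223 -0.02816906  0.115     ] [ 0.66060891 -0.02646735]
tool shift -0.038112604219260986 0.045255633870559
```

Request:
arm_command(increments="1 -15 18 0 0; 1 -30 36 0 0; 1 -38 45.5 0 0; 1 -38 45.5 0 0; 1 -38 45.5 20 0")

```text
t: 18.05
tool_pos: [0.6612, -0.0553, 0.294]
orientation: [2.126, 2.306, 0.006]
force: [-0.1, -0.5, -0.5]
opening: 0.0258
gripper_force: 3.0
```

Request:
arm_command(increments="1 0 0 8 0; 1 0 0 16 0; 1 0 0 24 0; 1 0 0 28 0; 1 0 0 28 0")

```text
t: 18.55
tool_pos: [0.6593, -0.0549, 0.2615]
orientation: [-2.128, -2.31, 0.0]
force: [0.5, -0.6, -1.4]
opening: 0.0257
gripper_force: 3.0
```

```bash
python3 - <<'E'
from h import *
s=robot.read_state();print(s['tool_pos'],yaw(s),s['opening'],s['force'],s['t'])
W,iw=shot('wrist','w12');S,im=shot('scene','s12')
x=well(-.099);print('w',proj(W,(*x,.115)),'s',proj(S,(*x,.115)))
yw=yaw(s);a=np.array([np.cos(yw),np.sin(yw)]);b=np.array([np.sin(yw),-np.cos(yw)])
t=s['tool_pos'][:2]+a*.029+b*.0023;print('exp tip',t,'well',x,'err tool',(x-t)@a,(x-t)@b,'tipz',s['tool_pos'][2]-.139)
g=iw.mean(2).astype(int);u,v=map(int,proj(W,(*x,.115)));print(cv2.resize(g[v-40:v+40,u-40:u+40].astype(np.float32),(20,20),interpolation=cv2.INTER_AREA).astype(int),u,v)
E
```

```text
[ 0.65929584 -0.05487516  0.26146647] 1.6528497017516095 0.025742289473915495 [ 0.5495078  -0.56010591 -1.44681829] 18.55
w (np.float64(326.2908345832252), np.float64(166.20054574729096)) s (np.float64(288.38306235909204), np.float64(223.59193751241258))
exp tip [ 0.65921122 -0.02578422] well [ 0.66060891 -0.02646735] err tool -0.0007953826679151331 0.001336988198631698 tipz 0.12246646812855083
[[ 79  78  76  75  74  74  75  74  75  75  75  75  74  75  71  64  64  64
   71  73]
 [ 78  77  77  74  73  73  74  77  74  75  74  75  74  75  73  64  63  61
   72  82]
 [109 109 106 120 121 100  85  76  76  74  75  75  75  75  83  98 113 112
  111 110]
 [126 125 126 124 123 124  90  76  75  75  74  73  74  75  89 117 116 116
  125 125]
 [ 93  94 124 124 123 125 105 108 107  95 115 122 121  78  91 117 116 117
  125 124]
 [ 58  54 137 123 124 123 106  80  82  82  92  92  84  75  91 117 117 116
  125 125]
 [ 93  69 122 125 125 124 107  76  76  75  76  75  77  76  90 118 118 118
  126 125]
 [ 95  83 112 125 125 125 107  77  76  76  75  75  75  74  92 119 117 119
  125 125]
 [127 127 126 126 125 
[... 306 characters left out ...]

  126 127]
 [130 130 131 131 131 130 114  71  73  75  73  63  50  99 125 124 125 127
  133 132]
 [169 168 171 171 173 169 152  79  72  76  73  73  84 116 145 166 166 165
  173 173]
 [169 168 169 170 171 169 162  85  73  76  74  94 141 141 151 164 164 165
  171 172]
 [169 168 169 170 172 169 171  85  74  76  73 103 174 171 163 163 164 162
  171 172]
 [170 168 169 170 171 168 171  82  74  75  73  99 174 170 165 163 164 160
  169 171]
 [161 161 164 167 170 168 170  77  74  76  75  96 173 169 167 164 164 160
  161 171]
 [159 140 112 117 152 161 161  75  74  76  76  91 174 169 168 169 164 159
  161 168]
 [120  90  91  91 106 153 154  73  75  75  75  87 170 168 168 171 164 159
  161 162]] 326 166
```

Request:
arm_command(increments="1 -1 1.8 0 0; 1 -1 1.8 8 0; 1 -1 1.8 16 0; 1 -1 1.8 23 0; 1 -1 1.8 23 0")

```text
t: 19.15
tool_pos: [0.6606, -0.0556, 0.2369]
orientation: [-2.127, -2.309, 0.002]
force: [0.3, 1.6, -3.9]
opening: 0.0261
gripper_force: 3.0
```

Request:
arm_command(increments="1 6 0 8 0; 1 12 0 17 0; 1 18 0 26 0; 1 23 0 33 0; 1 26 0 38 0")

```text
t: 19.65
tool_pos: [0.6586, -0.0291, 0.1991]
orientation: [-2.127, -2.31, 0.002]
force: [1.7, 0.3, 0.3]
opening: 0.026
gripper_force: 3.0
```

Request:
arm_command(increments="1 1 0 3 0; 1 2 0 5 0; 1 3 0 6 0")

```text
t: 19.95
tool_pos: [0.6587, -0.0271, 0.1945]
orientation: [-2.128, -2.31, 0.001]
force: [-0.6, -0.6, -1.1]
opening: 0.0262
gripper_force: 3.0
```

```bash
python3 - <<'E'
from h import *
s=robot.read_state();print(s['tool_pos'],yaw(s),s['opening'],s['force'],s['t'])
W,iw=shot('wrist','w13');S,im=shot('scene','s13');T,it=shot('top','t13')
mosaic('m13.png',(iw,(200,60,240,280),1.5,(0,0)),(im,(250,150,110,120),3.5,(370,0)),(it,(300,130,80,60),4.5,(370,430)))
E
```

```text
[ 0.65874648 -0.02707672  0.19450654] 1.6526175324888939 0.02619638245829549 [-0.62946132 -0.60624853 -1.1089778 ] 19.95
```

View pics/m13.png

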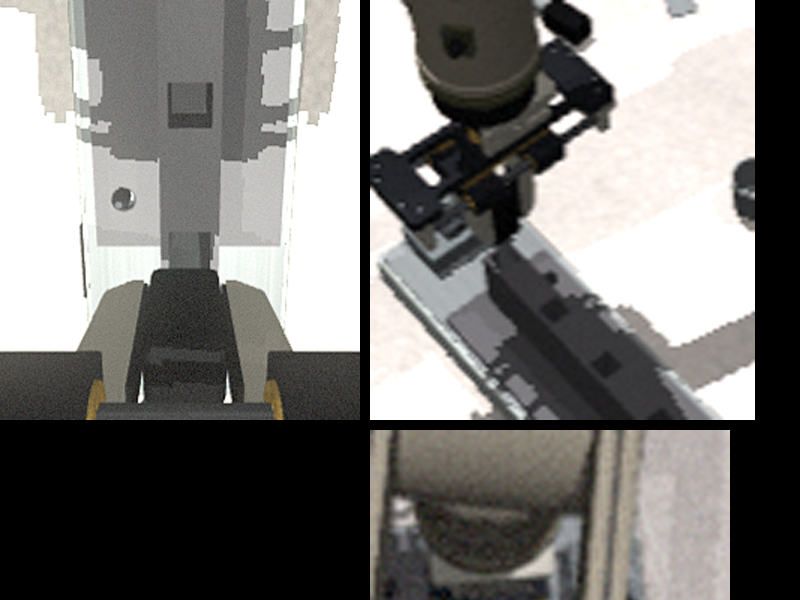

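Request:
arm_command(increments=".9 0 0 0 0; .6 0 0 0 0; .4 0 0 0 0; .3 0 0 0 0; .2 0 0 0 0")

```text
t: 20.6
tool_pos: [0.659, -0.027, 0.195]
orientation: [2.128, 2.311, 0.0]
force: [0.6, 0.1, -0.9]
opening: 0.0536
gripper_force: 0.0
```

Request:
arm_command(increments=".2 0 0 -10 0; .1 0 0 -40 0; 0 0 0 -80 0; 0 0 0 -120 0; 0 0 0 -125 0")

```text
t: 21.1
tool_pos: [0.6611, -0.0272, 0.3284]
orientation: [2.122, 2.304, 0.01]
force: [-0.1, 0.3, 1.2]
opening: 0.0913
gripper_force: 0.0
```

```bash
python3 - <<'E'
from h import *
s=robot.read_state();print(s['tool_pos'],yaw(s),s['opening'],s['force'],s['t'])
S,im=shot('scene','s14')
W,iw=shot('wrist','w14')
# handle of rod in well: dark blob
w=well(-.099)
for z in(.135,.16,.185,.198,.21): print(z,'scene',np.round(proj(S,(*w,z))),im[int(proj(S,(*w,z))[1]),int(proj(S,(*w,z))[0])],'wrist',np.round(proj(W,(*w,z))))
for r in rods(S,im,box=(250,170,90,80),minA=40,th=40): print('S',r)
for r in rods(W,iw,box=(240,100,160,220),minA=200,th=75): print('W',r)
mv(.5325,-.397,.25,1.68,s)
mv(.4235,-.2875,.25,1.8,s)
E
```

```text
[ 0.66106488 -0.02719884  0.3284491 ] 1.6528077850636278 0.09133509286420884 [-0.13699846  0.25837588  1.24868882] 21.1
0.135 scene [288. 220.] [ 9 10 10] wrist [320. 185.]
0.16 scene [287. 215.] [6 7 5] wrist [320. 191.]
0.185 scene [287. 210.] [2 2 2] wrist [320. 198.]
0.198 scene [286. 208.] [13 14 13] wrist [320. 203.]
0.21 scene [286. 205.] [12  9 11] wrist [320. 207.]
S (array([265.5, 178.5]), array([17., 31.]), 90.0, np.int32(294))
S (array([278. , 194.5]), array([7.2, 6.7]), 63.4, np.int32(47))
S (array([293., 234.]), array([64.4, 30.2]), 49.5, np.int32(670))
W (array([321., 114.]), array([28., 92.]), 90.0, np.int32(1113))
W (array([319.3, 220.4]), array([ 53., 130.]), 15.2, np.int32(2687))
mv [-357.9 -159.3   77.5] -0.027 len 399 rows 8
mv [-239.8 -258.9   76.2] -0.147 len 361 rows 8
```

```bash
python3 - <<'E'
from h import *
s=robot.read_state()
mv(.421,-.276,.15,1.796,s)
E
```

```text
mv [-228.3 -259.4  172.1] -0.143 len 386 rows 8
```

Request:
arm_command(increments="0 -25 -30 0 0; 0 -55 -65 0 -.03; 0 -85 -97 0 -.06; 0 -115 -130 10 -.1; 0 -145 -165 20 -.143", grip_force=3)

```text
t: 21.7
tool_pos: [0.5046, -0.1857, 0.2979]
orientation: [-1.954, -2.457, 0.001]
force: [0.4, -0.7, 0.4]
opening: 0.0927
gripper_force: 0.0
```

Request:
arm_command(increments="0 -20 -20 30 0; 0 -45 -50 60 0; 0 -70 -80 90 0; 0 -70 -80 120 0; 0 -70 -80 120 0")

```text
t: 22.2
tool_pos: [0.44, -0.2694, 0.1735]
orientation: [-1.954, -2.446, 0.0]
force: [0.4, 0.4, 0.4]
opening: 0.0931
gripper_force: 0.0
```

```bash
python3 - <<'E'
from h import *
s=robot.read_state();print(s['tool_pos'],yaw(s),s['t'])
W,im=shot('wrist','w15');T,it=shot('top','t15')
print('pred',proj(W,(.4235,-.2875,.02)),proj(W,(.4513,-.409,.013)))
for r in rods(W,im,box=(220,120,200,210),minA=250,th=75): print('W',r,onz(W,*r[0],.02).round(4))
for r in rods(T,it,box=(320,190,160,70),minA=60): print('T',r,onz(T,*r[0],.018).round(4))
mv(.421,-.276,.045,1.796,s)
E
```

```text
[ 0.43995583 -0.26939806  0.17345972] 1.7934037870121817 22.2
pred (np.float64(301.37640190315807), np.float64(211.70752181075875)) (np.float64(304.08420989925287), np.float64(323.8151760354069))
W (array([300.1, 213.5]), array([57.5, 29.3]), 88.5, np.int32(1632)) [ 0.4227 -0.2895  0.02  ]
W (array([414., 271.]), array([48., 10.]), 90.0, np.int32(353)) [ 0.5415 -0.3218  0.02  ]
W (array([228.5, 279. ]), array([17., 60.]), 0.0, np.int32(605)) [ 0.3684 -0.3709  0.02  ]
W (array([319.5, 312. ]), array([199.,  34.]), -0.0, np.int32(1121)) [ 0.4629 -0.3869  0.02  ]
T (array([401.5, 219.2]), array([26.6, 85.7]), 33.7, np.int32(842)) [ 0.4947 -0.2761  0.018 ]
T (array([445.3, 244.7]), array([33.7, 75.2]), 79.1, np.int32(642)) [ 0.4105 -0.413   0.018 ]
mv [ -3.3 -19.  128.6] -0.003 len 130 rows 3
```

Request:
arm_command(increments="0 -4 -19.5 40 0; 0 -4 -19.5 85 0; 0 -4 -19.5 120 0; 0 -4 -19.5 130 0; 0 -4 -19.5 130 0")

```text
t: 22.8
tool_pos: [0.4262, -0.2786, 0.0499]
orientation: [-1.956, -2.457, -0.0]
force: [-0.2, 0.0, 0.3]
opening: 0.0933
gripper_force: 0.0
```

Request:
arm_command(increments="0 0 0 0 0; 0 0 0 0 0")

```text
t: 23.0
tool_pos: [0.4279, -0.2805, 0.0527]
orientation: [1.955, 2.454, -0.0]
force: [-0.3, 0.2, 0.6]
opening: 0.0931
gripper_force: 0.0
```

```bash
python3 - <<'E'
from h import *
s=robot.read_state();print(s['tool_pos'],yaw(s),s['t'])
mv(.4203,-.2768,.030,1.796,s)
E
```

```text
[ 0.42786252 -0.28049947  0.05272385] 1.796339409326498 23.0
mv [ 5.4 -6.6 22.7] 0.0 len 24 rows 1
```

Request:
arm_command(increments="0 5.4 -6.6 8 0; 0 5.4 -6.6 16 0; 0 5.4 -6.6 22 0; 0 5.4 -6.6 22.5 0; 1 5.4 -6.6 22.5 0", grip_force=4)

```text
t: 23.5
tool_pos: [0.418, -0.2753, 0.0269]
orientation: [-1.957, -2.456, -0.0]
force: [0.0, -0.0, -0.3]
opening: 0.089
gripper_force: 0.0
```

Request:
arm_command(increments="1 0 0 0 0; 1 0 0 0 0; 1 0 0 0 0; 1 0 0 0 0; 1 0 0 0 0")

```text
t: 24.0
tool_pos: [0.4183, -0.2756, 0.0275]
orientation: [1.958, 2.457, 0.0]
force: [-1.7, -0.3, 0.4]
opening: 0.0496
gripper_force: 0.0
```

Request:
arm_command(increments="1 0 0 0 0; 1 0 0 0 0; 1 0 0 0 0; 1 0 0 0 0; 1 0 0 0 0")

```text
t: 24.5
tool_pos: [0.4182, -0.2755, 0.0274]
orientation: [-1.958, -2.457, -0.0]
force: [-0.2, -0.5, -1.1]
opening: 0.0262
gripper_force: 4.0
```

Request:
arm_command(increments="1 0 0 -20 0; 1 0 0 -50 0; 1 0 0 -80 0; 1 0 0 -110 0; 1 0 0 -140 0")

```text
t: 25.0
tool_pos: [0.418, -0.2753, 0.1683]
orientation: [-1.958, -2.456, 0.0]
force: [0.1, -0.2, -0.9]
opening: 0.0263
gripper_force: 4.0
```

Request:
arm_command(increments="1 0 0 -30 0; 1 0 0 -60 0; 1 0 0 -90 0; 1 0 0 -120 0; 1 0 0 -140 0", grip_force=3)

```text
t: 25.5
tool_pos: [0.4186, -0.2757, 0.3097]
orientation: [1.957, 2.455, -0.0]
force: [-0.1, -0.5, -1.2]
opening: 0.0257
gripper_force: 3.0
```

Request:
arm_command(increments="1 0 0 -50 0; 1 0 0 0 0; 1 0 0 -50 0; 1 0 0 0 0; 1 0 0 -50 0")

```text
t: 26.0
tool_pos: [0.4009, -0.2613, 0.3163]
orientation: [-1.913, -2.4, -0.001]
force: [-5.7, 5.3, -18.0]
opening: 0.026
gripper_force: 3.0
```

Request:
arm_command(increments="1 0 0 50 0; 1 0 0 0 0; 1 0 0 50 0; 1 0 0 0 0; 1 0 0 50 0")

```text
t: 26.5
tool_pos: [0.4156, -0.2733, 0.3068]
orientation: [-1.955, -2.453, -0.0]
force: [1.9, -1.7, 2.8]
opening: 0.026
gripper_force: 3.0
```

Request:
arm_command(increments="1 0 0 0 0; 1 0 0 0 0; 1 0 0 0 0")

```text
t: 26.8
tool_pos: [0.4196, -0.2766, 0.3108]
orientation: [1.955, 2.453, -0.0]
force: [-0.3, 0.2, -0.6]
opening: 0.0257
gripper_force: 3.0
```

```bash
python3 - <<'E'
s=open('h.py').read();s=s.replace("def look(f,s):","def look(f,s,sg=1):").replace("x=np.array([np.cos(yw),np.sin(yw),0]); g=","x=sg*np.array([np.cos(yw),np.sin(yw),0]); g=");open('h.py','w').write(s)
E
python3 - <<'E'
from h import *
s=robot.read_state();print(s['tool_pos'],yaw(s),s['opening'],s['force'],s['t'])
S,im,o=look('s16',s,-1)
for a,L in o: print(a,L)
E
```

```text
[ 0.41957206 -0.27660727  0.3108401 ] 1.7957782446628638 0.025717736931955552 [-0.30259103  0.19372859 -0.59510046] 26.8
-10 [65 10 36 20 18 19 18 17 38 42 44]
-5 [28  3 19 21 21 20 20 19 34 40 43]
0 [23 12 13 22 32 24 19 17 21 19 37]
5 [36 32  6  5  5  5  4  6  5 28 40]
10 [ 99  41  35   9  18  28  34  44  28  56 154]
15 [137  41  44  44  45  44  45  45  45  44 138]
20 [125  42  35  38  45  44  43  63 132 156 155]
25 [127  84  44  43  43  54  84  40  73 137 157]
30 [135 122  37  43  39  30  30  29  29  91 156]
35 [ 81 120  31  32  28  29  28  29  30  30 118]
40 [ 43 138  32  28  28  28  31  30  30  31  66]
45 [ 45 101  61  48  29  28  29  29  66  65 157]
50 [ 43  63  83  84  84  82  83  83  82 155 155]
55 [ 43 111 117  84 117 158 160 160 158 158 157]
60 [ 43 143 160 162 161 162 156 158 157 157 155]
65 [ 81  55 136 161 162 158 157 159 159 155 155]
70 [  4   1  55 161 159 161 157 158 159 159 157]
75 [ 14   4   7 157 161 161 158 157 156 155 161]
80 [  1   3   4 150 163 157 158 157 159 159 158]
85 [  1   1   3  30  30  31  31 127 125 128 128]
90 [ 3  3  7 30 30 29 28 30 29 30 30]
95 [  1   3  76  79  77  79 137 140 137 157 157]
100 [  2  40 140 142 161 162 163 156 164 158 158]
```

Request:
arm_command(increments="1 25 12 0 .03; 1 60 30 0 .07; 1 95 48 0 .11; 1 130 66 0 .143; 1 165 84 0 .143")

```text
t: 27.35
tool_pos: [0.465, -0.095, 0.3106]
orientation: [2.127, 2.306, 0.003]
force: [0.7, 0.0, -0.2]
opening: 0.0262
gripper_force: 3.0
```

Request:
arm_command(increments="1 30 18 0 0; 1 60 40 0 0; 1 90 60 0 0; 1 112 80 0 0; 1 112 80 0 0")

```text
t: 27.85
tool_pos: [0.5366, 0.0251, 0.3099]
orientation: [2.123, 2.312, 0.006]
force: [-0.6, -1.0, -0.5]
opening: 0.0261
gripper_force: 3.0
```

```bash
python3 - <<'E'
from h import *
s=robot.read_state();print(s['tool_pos'],yaw(s),s['opening'],s['force'],s['t'])
w=well(-.033);print(w);mv(*w,.285,1.653,s)
S,im,o=look('s17',s,1)
for a,L in o[12:]: print(a,L)
S,im,o=look('s17',s,-1)
for a,L in o[12:]: print(a,L)
E
```

```text
[0.53659215 0.02507498 0.3098739 ] 1.6561862042737205 0.02610985717144204 [-0.60761261 -0.98238884 -0.51899801] 27.85
[0.65520297 0.03931088]
mv [  4.1 119.3  25.4] 0.003 len 122 rows 3
50 [154 151 153 161 157 159 162 156 173 172 174]
55 [155 154 155 159 157 165 169 159 174 170 167]
60 [153 157 154 159 158 161 174 174 173 171 173]
65 [153 152 156 164 162 160 158 174 169 172 172]
70 [  6 155 159 159 160 163 155 173 172 175 174]
75 [  2 108 158 155 161 159 160 157 174 173 177]
80 [  2  39  97 156 158 160 162 155 159 174 171]
85 [  3   5  15  42  58  79  78 164 157 156 161]
90 [ 5  4  1 28 34 33 32 32 32 31 33]
95 [  2   1   2   4  33 101  74  55  53 125 126]
100 [ 22   9   3 127 158 156 161 159 159 158 157]
50 [ 46  45  87 167 168  88  46  42  39  89 150]
55 [ 47  47  45 150 171 168  90  43  42  90 173]
60 [ 44  46  46 133 155 156 157 157 155 155 155]
65 [ 42  45  48 145 155 152 156 155 154 157 155]
70 [ 43  43  68 130 155 155 156 157 159 161 158]
75 [ 39  37   4  53 157 159 154 152 155 158 159]
80 [ 21   2   2 133 148 155 161 158 158 159 158]
85 [  4   2   2  11  33  78  54  54  34 124 101]
90 [ 2  2  3 31 34 34 34 34 32 32 32]
95 [  1   5  22  42  56  80  99 163 158 156 161]
100 [  3  94 104 155 157 159 161 153 158 174 171]
```

Request:
arm_command(increments="1 4 30 0 0; 1 4 65 0 0; 1 4 95 0 0; 1 4 118.5 10 0; 1 4 118.5 25 0")

```text
t: 28.45
tool_pos: [0.6542, 0.0345, 0.2834]
orientation: [2.128, 2.307, 0.003]
force: [0.9, 0.3, -0.7]
opening: 0.0258
gripper_force: 3.0
```

Request:
arm_command(increments="1 0 0 10 0; 1 0 0 16 0; 1 0 0 16 0; 1 0 0 16 0")

```text
t: 28.85
tool_pos: [0.6512, 0.0357, 0.2672]
orientation: [2.128, 2.31, 0.001]
force: [-0.1, 0.2, -1.2]
opening: 0.0264
gripper_force: 3.0
```

```bash
python3 - <<'E'
from h import *
s=robot.read_state();print(s['tool_pos'],yaw(s),s['opening'],s['force'],s['t'])
w=well(-.033);mv(*w,.265,1.653,s)
W,iw=shot('wrist','w18');S,im=shot('scene','s18')
u,v=map(int,proj(W,(*w,.115)));print(u,v)
g=iw.mean(2);print(cv2.resize(g[v-48:v+48,u-48:u+48].astype(np.float32),(24,24),interpolation=cv2.INTER_AREA).astype(int))
S,im,o=look('s18',s,1)
for a,L in o[16:]: print(a,L)
S,im,o=look('s18',s,-1)
for a,L in o[16:]: print(a,L)
E
```

```text
[0.65123532 0.03571236 0.26721079] 1.6526058779965767 0.02643652716951864 [-0.11801538  0.1697912  -1.16763447] 28.85
mv [3.3 4.2 2.2] -0.0 len 6 rows 1
326 192
[[125 125 125 125 126 124 123 123 110  76  76  77  76  75  75  76  94 115
  115 115 124 123 124 122]
 [125 125 126 125 125 124 122 123 109  76  76  75  77  76  76  75  92 115
  115 117 124 124 124 124]
 [125 125 125 125 124 124 123 123 110  75  77  76  76  76  76  76  96 115
  115 117 124 124 124 123]
 [125 125 126 125 125 124 123 123 109  77  77  75  76  76  76  75  97 114
  115 117 124 123 124 123]
 [125 126 125 125 125 124 123 123 109  77  75  76  76  76  75  87  95 115
  115 117 123 123 124 122]
 [125 126 126 126 125 124 124 122 110  76  77  76  75  76  75 117 118 115
  115 119 124 124 124 123]
 [126 126 125 126 125 124 123 123 113  76  76  76  77  76  76 105 120 115
  115 120 125 124 124 123]
 [125 125 126 126 125 124 123 123 113  75  76  76  76  75  81 113 121 116
  116 120 124 125 124 123]
 [126 125 127 126 125 125 123 122 124 111  76  75  75  91 127 126 120 115
  115 119 124 124 124 124]
 [125 126 126 125 126 125 123 
[... 1363 characters left out ...]
116 116 117 116 117]
 [127 117 118 116 118  64  40  40  39  36  35  37  34  35  32  35  35  77
  115 116 116 115 116 116]]
70 [  3 140 131 103  81  81  83  83  63  42  38]
75 [  0 116 132  81  74  82  82  82  63  43  38]
80 [ 4  2 88 74 66 73 83 82 71 59 38]
85 [ 0  0  7 32 43 43 45 75 64 21 28]
90 [ 4  2  3  8 35 34 35 36 33 34 34]
95 [ 1  4  1  0 13 36 37 35 43 42 45]
100 [ 7  9  2  5  2 61 72 74 72 73 74]
70 [ 35  45  45  46  47  86 114 117  89  48  29]
75 [  5  36  36   3   4  38 106  74  40  32  32]
80 [ 8 10  3  4  2 61 74 73 71 74 73]
85 [ 3  1  5  3 12 36 36 37 43 44 43]
90 [ 0  0  3  9 34 36 36 35 35 33 34]
95 [ 1  2  1 32 50 44 45 74 66 20 30]
100 [ 2  4 87 81 66 73 82 81 72 58 38]
```

Request:
arm_command(increments="1 4 2 0 0; 1 4 2 4 0; 1 4 2 12 0; 1 4 2 22 0; 1 4 2 30 0")

```text
t: 29.55
tool_pos: [0.6528, 0.04, 0.2345]
orientation: [-2.128, -2.31, 0.002]
force: [-0.1, 0.1, -1.4]
opening: 0.0261
gripper_force: 3.0
```

```bash
python3 - <<'E'
from h import *
s=robot.read_state();print(s['tool_pos'],yaw(s),s['opening'],s['force'],s['wrist_torque'],s['t'])
S,im,o=look('s19',s,1)
for a,L in o[16:]: print(a,L)
S,im,o=look('s19',s,-1)
for a,L in o[16:]: print(a,L)
E
```

```text
[0.65282152 0.04002163 0.23452056] 1.6527455773064332 0.02605440523554071 [-0.12532035  0.05879469 -1.35346066] [-0.0673192  -0.0521975   0.00402308] 29.55
70 [ 4 76 83 84 64 39 38 40 38 38 23]
75 [ 1 60 63 82 82 44 39 39 40 39 38]
80 [ 2  4 39 62 67 36 38 39 39 38 38]
85 [ 4  2  6 32 43 43 33 40 39 38 37]
90 [ 5  4  3  3 37 35 37 35 38 38 39]
95 [ 2  2  6  1  7 51 53 42 30 31 46]
100 [17 17  1  1  5 78 81 76 79 71 47]
70 [37 46 47 46 48 49 34 30 52 50 74]
75 [17 40 44 47 26 58 76 74 75 75 75]
80 [16 27  0  4  4 74 83 74 74 69 48]
85 [ 2  3  5  2 14 50 56 40 31 29 44]
90 [ 3  4  3  2 30 36 37 36 35 38 39]
95 [ 0  1  3 33 44 39 35 39 40 40 38]
100 [ 3  5 39 62 61 36 39 40 39 37 38]
```

Request:
arm_command(increments="1 0 0 10 0; 1 0 0 20 0; 1 0 0 30 0; 1 0 0 38 0; 1 0 0 40 0")

```text
t: 30.15
tool_pos: [0.6533, 0.0401, 0.1957]
orientation: [-2.128, -2.311, -0.0]
force: [0.6, 0.8, 5.6]
opening: 0.0263
gripper_force: 3.0
```

Request:
arm_command(increments="1 0 0 0 0; .9 0 0 0 0; .6 0 0 0 0; .4 0 0 0 0; .3 0 0 0 0")

```text
t: 30.65
tool_pos: [0.6534, 0.0401, 0.1966]
orientation: [2.128, 2.311, 0.0]
force: [0.8, 0.8, 0.1]
opening: 0.0454
gripper_force: 0.0
```

Request:
arm_command(increments=".2 0 0 0 0; .2 0 0 -10 0; .1 0 0 -50 0; 0 0 0 -90 0; 0 0 0 -130 0")

```text
t: 31.15
tool_pos: [0.6531, 0.0401, 0.3286]
orientation: [2.128, 2.311, 0.0]
force: [1.1, -0.1, 0.9]
opening: 0.0853
gripper_force: 0.0
```

```bash
python3 - <<'E'
from h import *
s=robot.read_state();print(s['tool_pos'],yaw(s),s['opening'],s['force'],s['t'])
S,im=shot('scene','s20');W,iw=shot('wrist','w20')
for y in(-.099,-.033):
    w=well(y)
    for z in(.12,.198,.215): print(y,z,'S',np.round(proj(S,(*w,z))),'W',np.round(proj(W,(*w,z))))
print(im.mean(2).astype(int)[186:232:2,272:318:2])
E
```

```text
[0.65306095 0.04010266 0.32864691] 1.6528463813801533 0.08530422560194338 [ 1.10265404 -0.12860739  0.87719379] 31.15
-0.099 0.12 S [288. 223.] W [320. 237.]
-0.099 0.198 S [286. 208.] W [320. 269.]
-0.099 0.215 S [286. 204.] W [320. 279.]
-0.033 0.12 S [302. 238.] W [320. 180.]
-0.033 0.198 S [301. 223.] W [320. 201.]
-0.033 0.215 S [301. 220.] W [320. 206.]
[[ 24  23  22  23  26  27  17   7  11  28 137 182 156  32  33  40 156 183
  182 162   4   3  39]
 [ 24  24  26  26  23   8   5  21  45 180 176  78  34  26  92 182 183 182
  182 181   7   3  40]
 [ 28  28  27  26  22  12  28  21  29 121  32  34  28 128 178 177 176 176
  174 163  59   5  40]
 [ 28  27  26  28  29  20  14  11  27  26  27  53 180 181 180 177 180 165
  162 157 158  88  33]
 [ 25  70  26  27  24   9  12  26  24  14 113 177 175 171 178 173 160 159
  163 161 162 159 164]
 [ 30  27  27  17   6  11  28  19   8   3 106 175 174 178 167 167 162 164
  162 161 158 162 164]
 [ 26  25  11   9  28  13  15   7   5   7 129 181 171 159 157 159 160 165
  162 161 165 164 165]
 [  7   6  31  50  29   6   8   7  49 173 175 172 159 164 1
[... 793 characters left out ...]
164 165 163 166 168]
 [ 61 112  96  30  28  28   2   2   2  36 113 110 111 120 130 167 164 164
  169 162 164 164 162]
 [112  62  31  30  41  49  42  13  32  49 115 112 110 112 118  35  49 165
  164 163 167 162 166]
 [ 34  32  30  49  60 109  68  32  35  28  48 115 106  60  17  16  12  48
  166 163 163 167 165]
 [ 29  36  61  60 128  65  58  30  36  29  24  40  62  14  17  16  15  15
   46 163 160 163 165]
 [ 48  61 118 119 127  78  39  32  36  31  33  31  24   4  19  20  18  14
    4 165 162 171 179]
 [ 58 117 116 117 120 102  21  47  30  29  29  32  33   4   2  23  11   4
    5 173 180 180 182]
 [116 118 115 116 117  99  19  21  51  31  31  51  66   5   1   3   2   2
    5 134 182 184 182]]
```

```bash
python3 - <<'E'
from h import *
s=robot.read_state()
mv(.545,-.36,.15,1.681,s)
E
```

```text
mv [-389.4 -145.5  184.5] -0.028 len 455 rows 10
```

Request:
arm_command(increments="0 -40 -15 0 0; 0 -85 -30 0 0; 0 -130 -45 0 0; 0 -175 -60 0 -.01; 0 -220 -80 0 -.028")

```text
t: 31.75
tool_pos: [0.5911, -0.1873, 0.3268]
orientation: [2.094, 2.341, 0.0]
force: [0.0, 0.3, 0.5]
opening: 0.0931
gripper_force: 0.0
```

Request:
arm_command(increments="0 -35 -15 15 0; 0 -75 -30 40 0; 0 -115 -45 70 0; 0 -150 -62 100 0; 0 -170 -66 130 0")

```text
t: 32.25
tool_pos: [0.5431, -0.3651, 0.1959]
orientation: [2.098, 2.337, -0.001]
force: [0.3, 0.5, -0.1]
opening: 0.0932
gripper_force: 0.0
```

Request:
arm_command(increments="0 0 0 20 0; 0 0 0 40 0; 0 0 0 40 0")

```text
t: 32.55
tool_pos: [0.5428, -0.361, 0.1527]
orientation: [-2.093, -2.335, 0.001]
force: [0.5, 0.1, 0.1]
opening: 0.0928
gripper_force: 0.0
```

```bash
python3 - <<'E'
from h import *
s=robot.read_state();print(s['tool_pos'],yaw(s),s['t'])
W,im=shot('wrist','w21')
print('pred',proj(W,(.530,-.385,.02)),proj(W,(.5436,-.509,.013)))
for r in rods(W,im,box=(220,120,200,210),minA=250,th=75): print('W',r,onz(W,*r[0],.02).round(4))
mv(.529,-.3735,.045,1.681,s)
E
```

```text
[ 0.54276023 -0.3609795   0.15272648] 1.680144012492462 32.55
pred (np.float64(304.82634169708376), np.float64(227.85851679416746)) (np.float64(306.9359333917072), np.float64(343.45954572056496))
W (array([304.5, 229. ]), array([60., 31.]), 90.0, np.int32(1787)) [ 0.5298 -0.3861  0.02  ]
W (array([414., 275.]), array([56., 10.]), 90.0, np.int32(367)) [ 0.632 -0.419  0.02 ]
W (array([228.5, 279.5]), array([17., 59.]), 0.0, np.int32(602)) [ 0.466  -0.4425  0.02  ]
W (array([319.5, 318. ]), array([ 22., 199.]), 90.0, np.int32(252)) [ 0.5524 -0.4735  0.02  ]
mv [-11.4 -14.6 107.7] -0.001 len 109 rows 3
```

Request:
arm_command(increments="0 -12 -15 35 0; 0 -12 -15 70 0; 0 -12 -15 95 0; 0 -12 -15 105 0; 0 -12 -15 105 0")

```text
t: 33.1
tool_pos: [0.531, -0.3751, 0.0512]
orientation: [-2.095, -2.34, 0.0]
force: [-1.0, 0.2, 1.0]
opening: 0.0928
gripper_force: 0.0
```

Request:
arm_command(increments="0 0 0 0 0; 0 0 0 0 0")

```text
t: 33.3
tool_pos: [0.5326, -0.3765, 0.0541]
orientation: [2.093, 2.338, 0.0]
force: [0.6, -0.1, 0.7]
opening: 0.0932
gripper_force: 0.0
```

```bash
python3 - <<'E'
from h import *
s=robot.read_state();print(s['tool_pos'],yaw(s),s['t'])
mv(.5287,-.374,.029,1.681,s)
E
```

```text
[ 0.53262749 -0.37654962  0.05412561] 1.681137648410409 33.3
mv [ 3.  -3.7 25.1] 0.0 len 26 rows 1
```

Request:
arm_command(increments="0 3 -3.7 8 0; 0 3 -3.7 16 0; 0 3 -3.7 23 0; 0 3 -3.7 24 0; 1 3 -3.7 24 0", grip_force=4)

```text
t: 33.8
tool_pos: [0.5267, -0.3726, 0.0266]
orientation: [-2.095, -2.339, 0.0]
force: [0.5, -1.5, -0.2]
opening: 0.0887
gripper_force: 0.0
```

Request:
arm_command(increments="1 0 0 0 0; 1 0 0 0 0; 1 0 0 0 0; 1 0 0 0 0; 1 0 0 0 0")

```text
t: 34.3
tool_pos: [0.5272, -0.373, 0.0275]
orientation: [2.096, 2.34, 0.0]
force: [-0.1, 0.7, 0.9]
opening: 0.0498
gripper_force: 0.0
```

Request:
arm_command(increments="1 0 0 0 0; 1 0 0 0 0; 1 0 0 0 0; 1 0 0 0 0; 1 0 0 0 0")

```text
t: 34.8
tool_pos: [0.5271, -0.373, 0.0274]
orientation: [-2.096, -2.34, -0.0]
force: [0.5, -0.1, -0.1]
opening: 0.0264
gripper_force: 3.9
```

Request:
arm_command(increments="1 0 0 -20 0; 1 0 0 -50 0; 1 0 0 -80 0; 1 0 0 -110 0; 1 0 0 -140 0")

```text
t: 35.3
tool_pos: [0.5269, -0.3728, 0.1683]
orientation: [-2.096, -2.34, 0.0]
force: [-0.3, -0.2, -1.6]
opening: 0.0263
gripper_force: 4.0
```

Request:
arm_command(increments="1 0 0 -30 0; 1 0 0 -60 0; 1 0 0 -90 0; 1 0 0 -120 0; 1 0 0 -140 0", grip_force=3)

```text
t: 35.8
tool_pos: [0.5274, -0.3732, 0.3101]
orientation: [2.094, 2.338, 0.0]
force: [0.1, -0.1, -0.5]
opening: 0.0261
gripper_force: 3.0
```

Request:
arm_command(increments="1 0 0 -50 0; 1 0 0 0 0; 1 0 0 -50 0; 1 0 0 0 0; 1 0 0 -50 0")

```text
t: 36.3
tool_pos: [0.5112, -0.3596, 0.3161]
orientation: [-2.049, -2.288, 0.004]
force: [-4.8, 4.1, -16.8]
opening: 0.0257
gripper_force: 3.0
```

Request:
arm_command(increments="1 0 0 50 0; 1 0 0 0 0; 1 0 0 50 0; 1 0 0 0 0; 1 0 0 50 0")

```text
t: 36.8
tool_pos: [0.525, -0.3713, 0.3095]
orientation: [-2.095, -2.339, 0.0]
force: [2.6, -2.3, 4.4]
opening: 0.0263
gripper_force: 3.0
```

Request:
arm_command(increments="1 0 0 0 0; 1 0 0 0 0; 1 0 0 0 0")

```text
t: 37.1
tool_pos: [0.5282, -0.3739, 0.3106]
orientation: [2.093, 2.337, 0.0]
force: [-0.3, -0.4, -0.6]
opening: 0.026
gripper_force: 3.0
```

```bash
python3 - <<'E'
from h import *
s=robot.read_state();print(s['tool_pos'],yaw(s),s['opening'],s['force'],s['t'])
S,im,o=look('s22',s,-1)
for a,L in o: print(a,L)
mv(.60,-.02,.31,1.653,s)
E
```

```text
[ 0.52817696 -0.37388513  0.31058517] 1.680800681527466 0.02597860208522257 [-0.26399541 -0.39044873 -0.59528136] 37.1
-10 [ 17  21   5   5   4  14  44   6  15 133 157]
-5 [ 20  16   4  19   3   8  21  47  14  14 135]
0 [38 22 20 16 36 10 18 20 20 22 18]
5 [39 42 12 27 47 34 16 21 16 17 18]
10 [41 41 44 19 22 48  5  4 18 13 19]
15 [39 43 42 45 38 20 46 47  5  4 19]
20 [40 41 47 51 46 46 22 18 37 42 17]
25 [41 42 45 49 50 50 49 47 44 41 41]
30 [39 42 42 57 55 51 51 51 50 48 34]
35 [ 38  39  42 129 154 154 156 158 128  79 127]
40 [ 39  39  42 102 158 159 159 160 160 155 155]
45 [ 38  41  43  81 156 156 159 157 159 160 158]
50 [ 39  39  41  80 109  99 101 101 102  99 103]
55 [ 38  39  60  83 101 100 100 103 102 102 101]
60 [ 28  41  34  34  99 101 103 101 101  57  30]
65 [ 32  15   3  34 101 102 100  30  29  30  30]
70 [14  0  3 82 95 50 30 28 28 27 28]
75 [ 3  3  1  9 29 31 31 30 31 30 32]
80 [ 1  2  0 27 27 28 27 27 26 26 27]
85 [  0   2  17  26  24  73  43  53  58 101 158]
90 [  3   1  89  85 154  64  83  82 162 158 159]
95 [  3  87 142 140 155 116 116 158 159 161 159]
100 [  1 144 140 143 157 159 157 155 158 159 157]
mv [ 3.439e+02  1.102e+02 -1.000e-01] 0.028 len 361 rows 8
```

Request:
arm_command(increments="1 30 2 0 .01; 1 75 4 0 .02; 1 120 7 0 .028; 1 165 10 0 .028; 1 210 13 0 .028")

```text
t: 37.65
tool_pos: [0.5179, -0.1618, 0.3104]
orientation: [2.126, 2.307, 0.003]
force: [0.4, 0.4, -1.3]
opening: 0.0258
gripper_force: 3.0
```

Request:
arm_command(increments="1 45 0 0 0; 1 90 0 0 0; 1 135 0 0 0; 1 180 0 0 0; 1 220 0 0 0")

```text
t: 38.15
tool_pos: [0.4999, 0.0585, 0.3106]
orientation: [2.126, 2.308, 0.006]
force: [1.4, 0.4, -1.8]
opening: 0.0257
gripper_force: 3.0
```

Request:
arm_command(increments="1 30 10 0 0; 1 60 30 0 0; 1 70 40 0 0; 1 70 40 0 0; 1 70 40 0 0")

```text
t: 38.65
tool_pos: [0.5338, 0.1295, 0.3091]
orientation: [2.127, 2.31, 0.002]
force: [0.8, 0.8, -0.9]
opening: 0.0263
gripper_force: 3.0
```

```bash
python3 - <<'E'
from h import *
s=robot.read_state();print(s['tool_pos'],yaw(s),s['opening'],s['force'],s['t'])
W,iw=shot('wrist','w23')
for g in (1,-1):
    S,im,o=look('s23',s,g)
    for a,L in o[14:]: print(g*a,L)
E
```

```text
[0.53381099 0.12946236 0.30906362] 1.653355661284015 0.026277228172621136 [ 0.76069118  0.75727512 -0.90469598] 38.65
60 [126 169 172 177 177 169 178 175 175 171 176]
65 [ 91 170 171 177 172 174 174 170 173 167 173]
70 [ 92 171 172 174 179 175 175 173 173 175 173]
75 [ 93  91 169 175 174 173 175 178 177 175 171]
80 [ 12  91 172 173 177 178 170 171 171 173 172]
85 [  5  62 176 174 178 174 172 173 172 175 176]
90 [  2   5   5 177 179 174 169 173 168 172 177]
95 [ 23   4   3  28 109 177 153 177 173 177 175]
100 [42 44  3 16 33 34 32 32 29 31 33]
-60 [ 42  49  37  26  59  46  47  43  46 143 157]
-65 [ 46  45  84 145 163 116  47  47  86 164 162]
-70 [ 46  45  47  59 162 164 160 157 160 160 157]
-75 [ 44  43  32 126 132 150 133 126 142 153 164]
-80 [43 44  2 19 31 32 31 31 31 30 31]
-85 [ 24   4   4  28 111 176 154 175 172 177 175]
-90 [  2   4   6 177 178 173 171 173 169 171 177]
-95 [  1  63 176 174 178 173 172 173 171 175 176]
-100 [ 23  90 172 174 176 178 172 171 173 174 173]
```

Request:
arm_command(increments="1 -2 30 0 0; 1 -5 65 0 0; 1 -9 95 0 0; 1 -9 112 10 0; 1 -9 112 25 0")

```text
t: 39.3
tool_pos: [0.6472, 0.1285, 0.2826]
orientation: [2.13, 2.308, 0.002]
force: [0.0, 0.3, 0.1]
opening: 0.0259
gripper_force: 3.0
```

Request:
arm_command(increments="1 0 0 10 0; 1 0 0 20 0; 1 0 0 20 0; 1 0 0 20 0")

```text
t: 39.7
tool_pos: [0.6448, 0.1297, 0.2627]
orientation: [-2.128, -2.311, 0.0]
force: [0.2, 0.1, 0.1]
opening: 0.0261
gripper_force: 3.0
```

```bash
python3 - <<'E'
from h import *
s=robot.read_state();print(s['tool_pos'],yaw(s),s['opening'],s['force'],s['t'])
mv(.6459,.130,s['tool_pos'][2],1.653,s)
W,iw=shot('wrist','w24');S,im=shot('scene','s24')
w=well(.033);u,v=map(int,proj(W,(*w,.115)));print(u,v)
mosaic('m24.png',(iw,(230,60,180,260),2.2,(0,0)),(im,(270,180,100,100),4,(400,0)))
E
```

```text
[0.6447889  0.12972398 0.26265671] 1.6529677293597183 0.026121636869053604 [0.23029667 0.10017416 0.1366532 ] 39.7
mv [ 0.2  1.1 -0. ] -0.0 len 1 rows 1
325 223
```

View pics/m24.png

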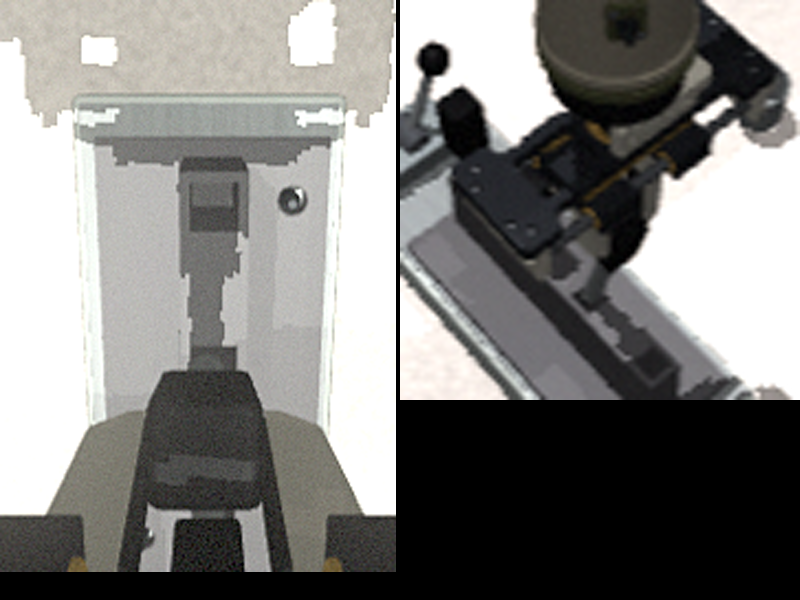

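Request:
arm_command(increments="1 0 1.1 0 0; 1 0 1.1 8 0; 1 0 1.1 16 0; 1 0 1.1 25 0; 1 0 1.1 25 0")

```text
t: 40.3
tool_pos: [0.6457, 0.1295, 0.235]
orientation: [-2.127, -2.309, 0.004]
force: [0.7, -0.6, -4.6]
opening: 0.0257
gripper_force: 3.0
```

```bash
python3 - <<'E'
from h import *
s=robot.read_state();print(s['tool_pos'],s['opening'],s['force'],s['wrist_torque'],s['t'])
for g in (1,-1):
    S,im,o=look('s25',s,g)
    for a,L in o[15:]: print(g*a,L)
E
```

```text
[0.6457484 0.1295144 0.23504  ] 0.025742394492682782 [ 0.65205165 -0.60639049 -4.63165546] [-0.31533089 -0.24348632 -0.0079084 ] 40.3
65 [82 83 83 84 60 42 24 22 36 18 21]
70 [82 83 83 83 77 44 36 21 22 33 21]
75 [87 83 84 83 53 39 38 35 21 18 22]
80 [57 82 84 83 83 40 39 38 39 28 21]
85 [ 3 70 83 84 83 39 38 38 40 39 38]
90 [ 2  3 33 84 83 60 39 39 39 38 40]
95 [ 4 16  3  3 58 60 39 39 39 40 84]
100 [16 38 38  5 25 29 34 32 31 39 77]
-65 [27 34 37 50 49 34 27 21 30 30 25]
-70 [ 7 28 47 48 48 67 76 80 84 78 76]
-75 [38 47 45 47 50 42 36 44 38 44 34]
-80 [17 38 37  2 27 30 35 33 32 39 77]
-85 [ 4 16  4  3 64 59 39 40 39 40 84]
-90 [ 3  3 40 83 84 59 38 39 38 38 38]
-95 [ 5 68 84 82 84 38 39 40 40 40 39]
-100 [58 85 83 83 84 39 41 38 39 27 21]
```

Request:
arm_command(increments="1 -6 0 8 0; 1 -12 0 16 0; 1 -17 0 25 0; 1 -21 0 32 0; 1 -23 0 36 0")

```text
t: 40.9
tool_pos: [0.6478, 0.1062, 0.1995]
orientation: [-2.128, -2.309, 0.002]
force: [-0.6, 1.3, -0.4]
opening: 0.0261
gripper_force: 3.0
```

Request:
arm_command(increments="1 -1 0 2 0; 1 -2 0 4 0; 1 -2 0 4 0")

```text
t: 41.2
tool_pos: [0.6489, 0.1049, 0.1979]
orientation: [2.128, 2.31, 0.001]
force: [-0.4, -0.2, 2.1]
opening: 0.0261
gripper_force: 3.0
```

```bash
python3 - <<'E'
from h import *
s=robot.read_state();print(s['tool_pos'],s['opening'],s['force'],s['wrist_torque'],s['t']); print(well(.033))
E
```

```text
[0.64885531 0.10489531 0.19791722] 0.026144579204327244 [-0.35409425 -0.21253195  2.10979689] [-0.0970958   0.00922088  0.02255177] 41.2
[0.64979703 0.10508912]
```

Request:
arm_command(increments="1 0 0 0 0; .9 0 0 0 0; .6 0 0 0 0; .4 0 0 0 0; .3 0 0 0 0")

```text
t: 41.7
tool_pos: [0.6483, 0.1049, 0.1969]
orientation: [-2.128, -2.31, 0.001]
force: [0.8, 0.3, -0.3]
opening: 0.0456
gripper_force: 0.0
```

Request:
arm_command(increments=".2 0 0 0 0; .2 0 0 -10 0; .1 0 0 -50 0; 0 0 0 -90 0; 0 0 0 -135 0")

```text
t: 42.2
tool_pos: [0.648, 0.1048, 0.3337]
orientation: [-2.128, -2.31, 0.002]
force: [0.5, 0.3, 0.7]
opening: 0.0855
gripper_force: 0.0
```

Request:
arm_command(increments="0 15 -20 -15 0; 0 30 -50 -30 0; 0 45 -80 -45 0;  0 50 -90 -45 0; 0 50 -90 -45 0")

```text
t: 42.7
tool_pos: [0.5542, 0.148, 0.3791]
orientation: [2.126, 2.311, 0.004]
force: [1.2, -0.1, -0.8]
opening: 0.0928
gripper_force: 0.0
```

```bash
python3 - <<'E'
from h import *
s=robot.read_state();print(s['tool_pos'],yaw(s),s['opening'],s['force'],s['t'])
T,it=shot('top','t26');S,im=shot('scene','s26');W,iw=shot('wrist','w26')
for y in(-.099,-.033,.033):
    w=well(y);print(y,'S',np.round(proj(S,(*w,.198)),1),'T',np.round(proj(T,(*w,.198)),1))
c=cv2.cvtColor(im,cv2.COLOR_BGR2HSV);
def org(im,b):
    h=cv2.cvtColor(im,cv2.COLOR_BGR2HSV);k=((h[...,0]<16)&(h[...,1]>110)&(h[...,2]>30)).astype(np.uint8);n,l,st,ce=cv2.connectedComponentsWithStats(k)
    return [(st[i].tolist(),ce[i].round(1).tolist()) for i in range(1,n) if st[i,4]>15]
print('S',org(im,0));print('T',org(it,0))
print(im.mean(2).astype(int)[196:254:2,276:330:2])
E
```

```text
[0.55423995 0.14800856 0.37911281] 1.654149819135838 0.0928396255718842 [ 1.15353515 -0.10365706 -0.75997064] 42.7
-0.099 S [286.2 207.7] T [324.2 158.6]
-0.033 S [301.1 223.1] T [301.3 160.8]
0.033 S [316.9 239.3] T [278.4 163.1]
S [([308, 1, 5, 14, 29], [309.6, 7.3]), ([312, 0, 24, 28, 174], [321.7, 13.7]), ([320, 0, 40, 12, 133], [340.2, 4.2]), ([338, 10, 4, 6, 16], [339.3, 12.2]), ([308, 17, 8, 20, 47], [310.4, 28.9]), ([332, 16, 8, 8, 20], [335.6, 19.2]), ([514, 16, 26, 20, 248], [527.2, 25.2]), ([312, 22, 9, 8, 24], [316.0, 26.1]), ([322, 28, 10, 7, 24], [326.6, 30.6]), ([318, 46, 7, 9, 26], [321.8, 50.9]), ([573, 46, 67, 48, 949], [607.2, 69.0]), ([143, 86, 44, 44, 554], [163.5, 106.8]), ([0, 92, 113, 57, 1317], [54.5, 119.1]), ([172, 203, 27, 19, 210], [187.4, 214.6]), ([405, 297, 12, 19, 139], [410.3, 306.6]), ([447, 338, 26, 26, 308], [458.7, 351.1])]
T [([398, 98, 21, 18, 101], [405.5, 109.1]), ([125, 196, 23, 11, 128], [136.1, 201.5])]
[[  6   6   3 110 174 175 176 174 169 170 169 173 178 178 173 175 174 173
  171 173 175 179 172 167 159 159 162]
 [ 14   6  44 175 172 168
[... 2439 characters left out ...]
  17  13 118 164 167]
 [ 76  80  81  77  72  73  73  58  22  21  20  20  64  32  30  30  29  29
   44  13  17  15  15  13  13 115 162]
 [ 72  72  72  79  78  71  72  72  58  20  22  22  20  47  32  29  29  31
   23   6  12  17  18  14   4 134 175]
 [ 57  71  71  72  73  73  72  73  72  47  22  21  20  21  71  30  30  31
   23   3   5  14  12   3   2 134 177]
 [ 98  57  71  73  73  72  73  71  72  73  36  22  21  21  26  58  30  30
   25   0   1   3   2   0   7  94 121]
 [147  93  56  74  72  73  73  72  72  72  72  24  21  21  19  25  71  71
   73  13   5   1   1   6  28  71  94]
 [ 83 131  93  63  72  72  74  72  72  72  73  71  22  21  21  20  33  71
   72  58   2   2   3  50  70  72  71]]
```

```bash
cat >> h.py <<'E'
def org(im,mn=15,s=100,v=25):
    h=cv2.cvtColor(im,cv2.COLOR_BGR2HSV);k=((h[...,0]<17)&(h[...,1]>s)&(h[...,2]>v)).astype(np.uint8);n,l,st,ce=cv2.connectedComponentsWithStats(k)
    return [(st[i].tolist(),ce[i].round(1).tolist(),[np.round(q,1) for q in cv2.minAreaRect(np.argwhere(l==i)[:,::-1].astype(np.float32))]) for i in range(1,n) if st[i,4]>mn]
E
python3 - <<'E'
from h import *
T=robot.camera_model('top');S=robot.camera_model('scene');W=robot.camera_model('wrist')
a=cv2.imread('pics/top0.png');b=cv2.imread('pics/s26.png')
for v in(25,45): print('T',[o for o in org(a,8,90,v) if 160<o[1][0]<200 and 170<o[1][1]<205])
print('S',[o for o in org(b,8,90,25) if 390<o[1][0]<430 and 290<o[1][1]<330])
w=cv2.imread('pics/w26.png');print('W',org(w,60));
for p in[(.571,.3805,.182),(.5465,.3876,.277),(.6439,.3601,.265)]: print(np.round(proj(W,p)),np.round(proj(T,p)),np.round(proj(S,p)))
print(a.astype(int)[180:202,166:196].max(2))
E
```

```text
T [([176, 187, 14, 10, 55], [182.8, 191.7], [array([182.3, 191.2]), array([14.6,  5.1]), np.float64(20.0)])]
T [([176, 187, 7, 3, 9], [179.3, 188.0], [array([179., 188.]), array([6.3, 1.3]), np.float64(18.4)]), ([176, 190, 6, 3, 11], [178.3, 191.4], [array([178.4, 191.5]), array([5.3, 1.7]), np.float64(14.0)])]
S [([405, 297, 13, 20, 146], [410.4, 306.6], [array([410.3, 306.4]), array([ 8.9, 20.1]), np.float64(26.6)])]
W [([592, 161, 48, 134, 1791], [621.0, 239.7], [array([625.8, 230.7]), array([ 23.1, 140.1]), np.float64(19.8)])]
[365. -92.] [183. 193.] [410. 307.]
[ 343. -208.] [170. 197.] [428. 288.]
[ 498. -114.] [182. 162.] [386. 305.]
[[131 126 128 125 125 123 133 131 119  98  85  85  74  87  72  76  75  69
   75  80  88  88  91  80  56  40  30  36  47  51]
 [125 133 126 127 128 126 129 132 117  93  88  79  98 114  81  75  90  89
   90 110 128 133 133 119  56  44  49  47  46  49]
 [130 127 131 127 127 127 128 126 100  94  97  85 108 103  74  99 126 133
  132 129 133 132 131 104  47  47  53  45  47  49]
 [128 129 132 125 129 126 125 111  92  90  88  93 105  66  57  96 130 134
  
[... 1599 characters left out ...]
131 131 135 137 135 132
  121  67  35  39  38  40  38  29  38  39  42  42]
 [117 121 109  88  81  65  57 100 112  73  69 105 136 133 130 119 125 128
  113  53  47  55  48  44  54  46  48  35  40  48]
 [116 121 119 115  94  78  95 119 119  79  75  93 124 125 109  76  77  73
   70  42  33  45  46  44  43  50  50  49  41  42]
 [115 124 126 130 131 127 122 126 111  75  76  73  78  78  74  73  72  73
   43  23  27  26  24  23  33  22  28  29  45  46]
 [124 119 125 129 128 115  76  74  72  71  72  76  74  74  78  74  77  71
   68  45  39  35  23  27  32  25  27  33  44  43]
 [129 133 130 130 129 114  93  84  70  72  72  80  76  74  75  75  74  71
   77  73  74  60  62  71  62  47  45  42  49  48]]
```

```bash
python3 - <<'E'
from h import *
T=robot.camera_model('top');S=robot.camera_model('scene')
print(tri((T,182.5,191.4),(S,410.35,306.5)))
mv(.5717,.3805,.379,2.866)
E
```

```text
(array([0.573595  , 0.38041456, 0.18992054]), [np.float64(0.4), np.float64(0.4)])
mv [231.5  35.4  -2.7] -1.214 len 234 rows 9
```

Request:
arm_command(increments="0 0 0 -5 -.14; 0 0 0 -5 -.28; 0 0 0 -5 -.42; 0 0 0 -5 -.56; 0 0 0 -5 -.7")

```text
t: 43.35
tool_pos: [0.5555, 0.1465, 0.3808]
orientation: [-1.2, -2.901, 0.002]
force: [-0.2, 0.0, -0.9]
opening: 0.0931
gripper_force: 0.0
```

Request:
arm_command(increments="0 0 0 0 -.14; 0 0 0 0 -.28; 0 0 0 0 -.42; 0 0 0 0 -.51; 0 0 0 0 -.51")

```text
t: 43.85
tool_pos: [0.5554, 0.1466, 0.3809]
orientation: [-0.436, -3.109, 0.001]
force: [0.2, 0.1, 0.0]
opening: 0.0928
gripper_force: 0.0
```

```bash
python3 - <<'E'
from h import *
s=robot.read_state();print(s['tool_pos'],yaw(s),s['t'])
mv(.5717,.3805,.379,2.866)
E
```

```text
[0.55538899 0.1466325  0.38090509] 2.8631241884230527 43.85
mv [ 48.6 229.3   1.7] -0.003 len 234 rows 5
```

Request:
arm_command(increments="0 8 40 0 0; 0 18 85 0 0; 0 28 130 0 0; 0 38 178 0 0; 0 48 222 0 0")

```text
t: 44.35
tool_pos: [0.5702, 0.3757, 0.3811]
orientation: [-0.443, -3.109, 0.001]
force: [0.7, -0.4, 0.3]
opening: 0.0926
gripper_force: 0.0
```

Request:
arm_command(increments="0 0 7 0 0; 0 0 7 0 0; 0 0 7 0 0")

```text
t: 44.65
tool_pos: [0.5722, 0.3797, 0.3817]
orientation: [-0.44, -3.11, 0.002]
force: [-0.2, -0.7, 1.1]
opening: 0.0932
gripper_force: 0.0
```

```bash
python3 - <<'E'
from h import *
s=robot.read_state();print(s['tool_pos'],yaw(s),s['t'])
mv(.5717,.3805,.300,2.866)
W,iw=shot('wrist','w27');T,it=shot('top','t27')
print('W',org(iw,60,90,20))
for p in[(.5717,.3805,.222),(.5717,.3805,.182),(.5465,.3876,.277),(.5573,.3846,.265),(.6439,.3601,.265)]: print(np.round(proj(W,p),1))
g=iw.mean(2);print(cv2.resize(g[100:320,250:400].astype(np.float32),(25,22),interpolation=cv2.INTER_AREA).astype(int))
E
```

```text
[0.57219508 0.3796972  0.38168172] 2.860595227331554 44.65
mv [ 0.7  0.7 81.7] -0.005 len 82 rows 2
W [([420, 108, 67, 35, 1372], [452.9, 122.2], [array([453. , 125.2]), array([66.6, 33.2]), np.float64(2.4)]), ([408, 364, 52, 24, 694], [432.5, 374.7], [array([433.1, 374.3]), array([17.1, 49.7]), np.float64(77.0)]), ([343, 377, 47, 23, 561], [367.0, 389.1], [array([365.1, 389.5]), array([16.9, 47.2]), np.float64(77.9)])]
[324.3 193.4]
[324.2 183.2]
[324.4 178.6]
[324.4 189.2]
[324.7 290.4]
[[195 196 196 196 194 195 196 196 194 195 195 195 195 194 193 195 190 115
  115 129 132 134 142 131 130]
 [195 195 195 195 196 196 196 196 195 196 195 195 194 195 197 196 180 117
  126 131 132 138 146 131 132]
 [196 194 192 194 195 196 195 194 197 196 195 196 196 197 196 195 175 128
  132 131 131 147 148 131 129]
 [191 193 194 194 193 195 196 196 196 195 195 195 196 196 195 194 184 133
  133 134 133 142 141 132 121]
 [194 193 195 194 194 195 195 187 168 167 169 164 165 167 164 161 127 128
  133 135 132 146 156 153 144]
 [194 193 194 193 194 194 194 142 108 107 106 105 104  98  89  87  87 144
  191 1
[... 1004 characters left out ...]
83 183 193 141 145 129 170 159 135 134
  133 131 138 174 192 145 112]
 [181 180 183 181 180 179 180 179 181 184 186 133 144  84 129 159 169 166
  182 188 192 192 191 186 118]
 [184 181 180 178 179 181 181 183 182 184 191 129 146  86 152 194 193 193
  193 193 193 192 191 191 166]
 [180 179 181 180 180 181 182 183 183 182 185 119 148  89 139 193 194 194
  193 193 192 193 193 193 194]
 [180 181 182 180 180 183 182 184 183 184 184 153 150 143  75 141 194 195
  194 194 193 192 193 188 180]
 [180 181 182 182 183 183 182 185 191 193 186 184 160  78  68 107 194 194
  193 193 158 130 115 116 129]
 [181 180 183 181 181 183 188 192 195 193 191 194 166  67  67  82 176 188
  193 125  95  90  90  89  94]]
```

```bash
python3 - <<'E'
from h import *
iw=cv2.imread('pics/w27.png')
for y in range(150,230,6): print(y,[tuple(int(c) for c in iw[y,x]) for x in range(304,348,5)])
E
```

```text
150 [(105, 105, 103), (100, 101, 98), (106, 104, 102), (103, 103, 102), (99, 99, 98), (105, 105, 103), (108, 107, 105), (73, 74, 75), (70, 70, 71)]
156 [(109, 115, 109), (103, 103, 101), (106, 107, 103), (101, 102, 100), (106, 107, 102), (107, 105, 105), (83, 84, 82), (91, 93, 90), (102, 101, 98)]
162 [(112, 111, 109), (108, 103, 101), (109, 108, 105), (107, 102, 102), (106, 105, 102), (105, 110, 106), (103, 103, 99), (107, 108, 105), (98, 100, 100)]
168 [(110, 112, 108), (102, 103, 101), (104, 106, 104), (90, 92, 88), (75, 79, 76), (101, 103, 97), (103, 106, 106), (98, 101, 100), (107, 103, 103)]
174 [(109, 114, 110), (105, 104, 105), (105, 106, 104), (59, 69, 84), (65, 70, 78), (52, 62, 83), (104, 105, 100), (107, 107, 104), (102, 104, 102)]
180 [(109, 112, 109), (103, 104, 101), (90, 93, 94), (64, 71, 78), (101, 105, 101), (64, 72, 74), (106, 103, 102), (104, 105, 101), (105, 107, 104)]
186 [(106, 108, 106), (101, 101, 99), (70, 75, 86), (57, 72, 74), (86, 91, 89), (74, 80, 83), (48, 59, 77), (104, 104, 102), (105, 104, 101)]
192 [(103, 103, 101), (100, 99, 98), (57, 75, 93), (60,
[... 255 characters left out ...]
0, 82), (100, 102, 106), (70, 79, 90), (113, 115, 113), (77, 82, 84), (68, 71, 78), (74, 77, 77), (101, 102, 95)]
210 [(98, 102, 100), (87, 94, 93), (84, 88, 87), (76, 78, 79), (100, 107, 102), (75, 79, 78), (85, 88, 88), (96, 97, 97), (103, 103, 98)]
216 [(100, 103, 99), (108, 108, 107), (112, 112, 110), (92, 93, 91), (104, 107, 107), (83, 88, 86), (104, 103, 101), (104, 107, 104), (105, 108, 103)]
222 [(85, 85, 83), (93, 94, 95), (89, 87, 86), (85, 88, 84), (110, 115, 112), (79, 83, 81), (108, 108, 104), (105, 109, 106), (106, 107, 105)]
228 [(178, 187, 191), (188, 195, 198), (176, 184, 190), (125, 130, 135), (110, 113, 112), (70, 73, 70), (175, 182, 187), (172, 183, 186), (186, 195, 199)]
```

Request:
arm_command(increments="0 1 1 30 -.005; 0 1 1 65 -.005; 0 1 1 100 -.005; 0 1 1 130 -.005; 0 1 1 140 -.005", grip_force=15)

```text
t: 45.25
tool_pos: [0.5698, 0.3795, 0.2384]
orientation: [-0.432, -3.107, 0.006]
force: [-0.8, -0.3, -0.1]
opening: 0.0932
gripper_force: 0.0
```

Request:
arm_command(increments="0 0 0 0 0; 0 0 0 0 0")

```text
t: 45.45
tool_pos: [0.5719, 0.3817, 0.2447]
orientation: [0.43, 3.11, 0.003]
force: [0.5, 0.1, 1.0]
opening: 0.093
gripper_force: 0.0
```

```bash
python3 - <<'E'
from h import *
s=robot.read_state();print(s['tool_pos'],yaw(s),s['t'],s['force'])
mv(.5717,.3805,.226,2.866,s)
E
```

```text
[0.57185056 0.3816959  0.24473076] 2.866793824929629 45.45 [0.52252308 0.08914469 0.97954287]
mv [-0.1 -1.2 18.7] 0.001 len 19 rows 1
```

Request:
arm_command(increments="0 0 -1.2 6 0; 0 0 -1.2 12 0; 0 0 -1.2 17 0; 0 0 -1.2 17 0; 1 0 -1.2 17 0")

```text
t: 45.95
tool_pos: [0.5705, 0.3808, 0.2251]
orientation: [-0.428, -3.112, 0.001]
force: [0.4, -0.2, -0.5]
opening: 0.0885
gripper_force: 0.0
```

Request:
arm_command(increments="1 0 0 0 0; 1 0 0 0 0; 1 0 0 0 0; 1 0 0 0 0; 1 0 0 0 0")

```text
t: 46.45
tool_pos: [0.5707, 0.3808, 0.2254]
orientation: [0.429, 3.112, 0.0]
force: [0.7, 0.5, -0.4]
opening: 0.0495
gripper_force: 0.0
```

Request:
arm_command(increments="1 0 0 0 0; 1 0 0 0 0; 1 0 0 0 0; 1 0 0 0 0; 1 0 0 0 0")

```text
t: 46.95
tool_pos: [0.5707, 0.381, 0.2256]
orientation: [0.429, 3.112, 0.001]
force: [0.4, 0.6, 1.3]
opening: 0.0282
gripper_force: 15.0
```

Request:
arm_command(increments="1 0 0 0 0; 1 0 0 -5 0; 1 0 0 -10 0; 1 0 0 -15 0; 1 0 0 -20 0", grip_force=30)

```text
t: 47.45
tool_pos: [0.5707, 0.3807, 0.2461]
orientation: [0.429, 3.112, 0.0]
force: [-0.4, 0.9, -0.6]
opening: 0.0279
gripper_force: 30.0
```

Request:
arm_command(increments="1 0 0 0 0; 1 10 0 0 0; 1 20 0 0 0; 1 30 0 0 0; 1 40 0 0 0")

```text
t: 47.95
tool_pos: [0.5308, 0.392, 0.2452]
orientation: [-0.428, -3.112, 0.0]
force: [-0.6, 0.4, -1.7]
opening: 0.0278
gripper_force: 30.0
```

```bash
python3 - <<'E'
from h import *
s=robot.read_state();print(s['tool_pos'],yaw(s),s['t'],s['force'],s['wrist_torque'],s['opening'])
S,im=shot('scene','s28');print([o for o in org(im,20,90,20) if 380<o[1][0]<480 and 260<o[1][1]<340])
print(proj(S,s['tool_pos']-[0,0,.045]))
E
```

```text
[0.53081848 0.3919564  0.24516577] 2.8682484413727285 47.95 [-0.55760041  0.41098935 -1.70816656] [ 0.01228726 -0.18934053 -0.00408362] 0.027763896812255866
[([421, 293, 10, 14, 99], [425.7, 299.7], [array([425.5, 299.5]), array([13.,  9.]), np.float64(90.0)])]
(np.float64(427.6136726676294), np.float64(298.5578357150232))
```

Request:
arm_command(increments="1 15 0 0 0; 1 35 0 0 0; 1 55 0 -10 0; 1 75 0 -30 0; 1 90 0 -50 0")

```text
t: 48.5
tool_pos: [0.4434, 0.4162, 0.2955]
orientation: [-0.428, -3.111, 0.001]
force: [0.1, 0.6, -0.3]
opening: 0.0281
gripper_force: 30.0
```

Request:
arm_command(increments="1 0 0 -15 .14; 1 0 0 -30 .28; 1 0 0 -35 .42; 1 0 0 -35 .56; 1 0 0 -35 .7")

```text
t: 49.0
tool_pos: [0.4448, 0.4162, 0.3309]
orientation: [1.477, 2.772, 0.001]
force: [-0.1, -0.2, -1.0]
opening: 0.0281
gripper_force: 30.0
```

Request:
arm_command(increments="1 0 0 0 .14; 1 0 0 0 .28; 1 0 0 0 .42; 1 0 0 0 .515; 1 0 0 0 .515")

```text
t: 49.5
tool_pos: [0.4448, 0.4161, 0.3304]
orientation: [-2.13, -2.309, -0.0]
force: [0.1, 0.1, -1.0]
opening: 0.0282
gripper_force: 30.0
```

```bash
python3 - <<'E'
from h import *
s=robot.read_state();print(s['tool_pos'],yaw(s),s['t'],s['force'],s['opening'])
S,im=shot('scene','s29');W,iw=shot('wrist','w29')
print('S',[o for o in org(im,20,90,20) if 340<o[1][0]<520 and 200<o[1][1]<340])
print('W',org(iw,60,80,20))
for k in(.0,.0435,.0835,.1635): print(np.round(proj(S,s['tool_pos']-[0,0,k]),1),np.round(proj(W,s['tool_pos']-[0,0,k]),1))
print(well(.099));mv(.50,.171,.33,1.653,s)
E
```

```text
[0.44484505 0.41606    0.33041088] 1.651520168520637 49.5 [ 0.07262264  0.14542897 -1.02285013] 0.028219783306553482
S []
W [([424, 64, 78, 41, 2287], [463.4, 85.4], [array([462.5,  84. ]), array([40., 77.]), np.float64(90.0)]), ([302, 222, 42, 84, 1738], [323.3, 275.7], [array([322.5, 263.5]), array([83., 41.]), np.float64(90.0)])]
[477.3 262.1] [321.  283.2]
[471.3 270.9] [321.4 245.4]
[466.1 278.3] [321.6 222.3]
[456.8 291.8] [321.9 192.8]
[0.64439109 0.17086735]
mv [-248.7   35.2    0.4] -0.001 len 251 rows 6
```

Request:
arm_command(increments="1 -35 5 0 0; 1 -80 11 0 0; 1 -125 18 0 0; 1 -170 25 0 0; 1 -215 32 0 0")

```text
t: 50.1
tool_pos: [0.4949, 0.2028, 0.3305]
orientation: [2.125, 2.314, 0.001]
force: [1.0, -0.1, -0.5]
opening: 0.0281
gripper_force: 30.0
```

Request:
arm_command(increments="1 -20 20 0 0; 1 -33 50 0 0; 1 -33 85 0 0; 1 -33 115 0 0; 1 -33 135 0 0")

```text
t: 50.6
tool_pos: [0.6337, 0.1822, 0.3298]
orientation: [-2.126, -2.313, 0.0]
force: [-0.6, -0.3, -0.5]
opening: 0.0282
gripper_force: 30.0
```

Request:
arm_command(increments="1 0 8 0 0; 1 0 8 0 0;1 0 8 0 0")

```text
t: 50.9
tool_pos: [0.6396, 0.1833, 0.3304]
orientation: [-2.127, -2.312, 0.0]
force: [-0.3, -0.3, -0.8]
opening: 0.0282
gripper_force: 30.0
```

```bash
python3 - <<'E'
from h import *
s=robot.read_state();print(s['tool_pos'],yaw(s),s['t'],s['force'],s['opening'])
W,iw=shot('wrist','w30');S,im=shot('scene','s30')
w=well(.099);mv(*w,.295,1.653,s)
u,v=map(int,proj(W,(*w,.115)));print('well',u,v,'tip',proj(W,s['tool_pos']-[0,0,.1635]))
g=iw.mean(2);print(cv2.resize(g[v-60:v+60,u-50:u+50].astype(np.float32),(25,30),interpolation=cv2.INTER_AREA).astype(int))
E
```

```text
[0.63956344 0.18327667 0.33044057] 1.6538887328246437 50.9 [-0.31276778 -0.31887186 -0.83632027] 0.02817140737369934
mv [-12.8   3.8  35.4] 0.001 len 38 rows 1
well 325 191 tip (np.float64(322.06821077719405), np.float64(192.80815953615473))
[[182 183 184 182 186 185 186 187 186 182 187 185 185 186 182 184 189 186
  183 188 187 185 183 184 186]
 [170 138 134 134 149 130 132 134 145 140 133 131 135 152 131 134 130 142
  139 132 130 132 146 134 174]
 [160 125 125 130 125 122 126 124 126 127 125 124 125 124 126 125 124 125
  124 127 125 124 124 123 161]
 [148  98  96  95  95  94  93  92  93  93  92  91  91  90  90  90  90  90
   89  90  90  89  90  90 134]
 [153 154 155 160 158 141 154 153 161 158 147 154 150 159 154 152 156 157
  163 154 153 158 159 165 150]
 [167 161 159 160 163 164 164 164 163 165 113 107  99  99 110 137 167 166
  164 164 169 167 167 166 166]
 [164 160 160 160 163 162 164 164 163 164 115  99 100  99 100 134 167 166
  165 163 168 166 166 166 170]
 [167 161 123 116 117 135 102 117 116 115 106  92  94  90  91 120 107 117
  116 123 131 106 118 127 172]
 [164 160 119 118 
[... 1592 characters left out ...]
69  55  55  54  55  54  56  82 110 111
  112 113 114 112 110 147 156]
 [173 162 143 118 119 118 118 119  59  55  53  54  52  54  55  70 111 110
  111 117 118 112 110 147 160]
 [179 161 142 118 118 118 118 113  55  54  54  52  52  52  53  65 111 110
  110 112 114 111 109 148 162]
 [178 163 143 117 116 116 113 105  54  54  52  53  52  52  52  58 109 110
  110 110 110 110 108 151 163]
 [177 153 138 110 110 110 110  95  54  52  52  52  51  52  52  50 108 109
  110 109 111 110 109 153 159]
 [176 150 138 106 108 110 109  88  53  53  52  51  51  52  53  50 100 109
  109 109 108 110 108 152 157]
 [162 114  89  77  76  96 109  82  53  52  49  50  50  51  51  52  91 108
   98  76  74  79  91 144 162]]
```

Request:
arm_command(increments="1 -5 3 0 0; 1 -11 5 0 0; 1 -11 5 10 0; 1 -11 5 25 0; 1 -11 5 32 0")

```text
t: 51.5
tool_pos: [0.6452, 0.1723, 0.2952]
orientation: [-2.127, -2.309, 0.004]
force: [-0.2, 0.2, -1.2]
opening: 0.028
gripper_force: 30.0
```

Request:
arm_command(increments="1 0 0 2 0; 1 0 0 5 0; 1 0 0 5 0")

```text
t: 51.8
tool_pos: [0.646, 0.1727, 0.2931]
orientation: [-2.128, -2.311, 0.0]
force: [-0.5, -0.6, -0.1]
opening: 0.028
gripper_force: 30.0
```

```bash
python3 - <<'E'
from h import *
s=robot.read_state();print(s['tool_pos'],yaw(s),s['t'],s['force'],s['opening'])
W,iw=shot('wrist','w31')
w=well(.099);mv(*w,.295,1.653,s)
u,v=map(int,proj(W,(*w,.115)));print('well',u,v,'tip',proj(W,s['tool_pos']-[0,0,.1635]))
g=iw.mean(2);print(cv2.resize(g[v-40:v+40,u-40:u+40].astype(np.float32),(27,27),interpolation=cv2.INTER_AREA).astype(int))
E
```

```text
[0.64599146 0.17265692 0.2930916 ] 1.6529496726068758 51.8 [-0.46807606 -0.63320548 -0.11177237] 0.02799341016740567
mv [-1.7 -1.7 -1.9] -0.0 len 3 rows 1
well 320 190 tip (np.float64(322.04394527923097), np.float64(192.78921014698727))
[[159 162 164 162 162 162 165 164 162 161 108 101 100 103  99 101 102 104
  169 168 166 168 166 163 167 169 168]
 [161 164 166 163 160 158 166 166 164 164 135  99 102 102 100 100 101 105
  168 164 165 171 168 165 169 171 165]
 [108 109 109 130  97  92 109 110 107 108 111  92  93  93  90  91  91  93
  108  88  93 104 103 100 111 126  88]
 [116 116 116 115 115 114 114 113 114 115  95  72  73  73  72  72  72  72
  103 113 114 114 113 113 113 113 114]
 [125 123 124 125 123 124 123 123 123 124  87  77  77  78  76  76  76  74
  110 124 123 124 124 124 124 124 124]
 [124 124 124 123 123 123 123 123 123 126  82  73  72  72  71  70  71  69
  110 123 123 123 124 124 124 124 123]
 [124 123 123 123 124 124 124 122 122 124  66  57  56  54  54  54  53  52
   98 122 123 123 123 124 124 124 124]
 [123 124 123 125 123 123 122 123 122 117  60  59  55  55  55  53  53  5
[... 1488 characters left out ...]
 113 122 117 115 114]
 [121 121 121 121 120 120 120 120 119 116  96  86  65  65  65  64  67  88
  120 114 113 113 113 118 114 115 114]
 [119 120 120 121 121 120 120 119 120 110  66  69  66  66  63  63  64  72
  109 113 111 113 113 114 114 115 114]
 [121 121 120 120 122 120 119 119 119 100  66  66  65  64  63  61  61  65
  103 112 113 113 113 115 114 114 114]
 [120 120 120 120 120 119 119 119 119  97  58  55  56  55  54  55  55  56
   69 111 112 112 114 116 114 113 113]
 [118 120 120 120 119 120 119 118 120  76  56  55  54  55  52  53  54  55
   52  96 112 111 111 114 114 114 114]
 [120 120 120 120 119 119 119 119 119  69  54  54  53  54  55  53  53  54
   53  87 112 112 112 113 115 113 113]]
```

Request:
arm_command(increments="1 2 0 6 0; 1 2 0 12 0; 1 2 0 20 0; 1 2 0 28 0; 1 2 0 30 0")

```text
t: 52.35
tool_pos: [0.6452, 0.1744, 0.2613]
orientation: [-2.127, -2.309, 0.003]
force: [-0.6, 0.7, -1.1]
opening: 0.028
gripper_force: 30.0
```

Request:
arm_command(increments="1 0 0 0 0")

```text
t: 52.45
tool_pos: [0.6455, 0.1744, 0.2624]
orientation: [-2.128, -2.31, 0.002]
force: [-0.5, -0.1, -0.5]
opening: 0.0282
gripper_force: 30.0
```

Request:
arm_command(increments="1 0 0 10 0; 1 0 0 20 0; 1 0 0 30 0; 1 0 0 40 0; 1 0 0 46 0")

```text
t: 52.95
tool_pos: [0.6453, 0.1744, 0.2155]
orientation: [-2.128, -2.31, 0.002]
force: [-0.8, 0.4, -0.6]
opening: 0.0282
gripper_force: 30.0
```

Request:
arm_command(increments="1 0 0 1 0; 1 0 0 2 0; 1 0 0 3 0; 1 0 0 3 0")

```text
t: 53.35
tool_pos: [0.6462, 0.1746, 0.2148]
orientation: [2.128, 2.31, 0.001]
force: [0.2, -0.1, -1.5]
opening: 0.0282
gripper_force: 30.0
```

Request:
arm_command(increments="1 0 0 1 0; 1 0 0 2 0; 1 0 0 3 0; 1 0 0 4 0; 1 0 0 4 0")

```text
t: 53.85
tool_pos: [0.6458, 0.1745, 0.2101]
orientation: [-2.128, -2.31, 0.001]
force: [0.8, 0.1, -0.3]
opening: 0.0279
gripper_force: 30.0
```

Request:
arm_command(increments=".9 0 0 0 0; .7 0 0 0 0; .5 0 0 0 0; .3 0 0 0 0; .2 0 0 0 0")

```text
t: 54.35
tool_pos: [0.646, 0.1746, 0.2106]
orientation: [2.128, 2.311, 0.0]
force: [-0.6, 0.6, -0.8]
opening: 0.0475
gripper_force: 0.0
```

Request:
arm_command(increments=".1 0 0 0 0; .1 0 0 -10 0; 0 0 0 -40 0; 0 0 0 -80 0; 0 0 0 -125 0")

```text
t: 54.85
tool_pos: [0.6452, 0.1744, 0.3362]
orientation: [-2.128, -2.31, 0.003]
force: [0.1, 0.4, 0.8]
opening: 0.0873
gripper_force: 0.0
```

```bash
python3 - <<'E'
from h import *
s=robot.read_state();print(s['tool_pos'],yaw(s),s['t'],s['force'],s['opening'])
S,im=shot('scene','s32');W,iw=shot('wrist','w32')
w=well(.099);print('S handle pred',[np.round(proj(S,(*w,z)),1) for z in(.128,.168,.208)],'W',[np.round(proj(W,(*w,z)),1) for z in(.128,.168,.208)])
print([o for o in org(im,20,90,15) if 310<o[1][0]<360 and 220<o[1][1]<290]);print(org(iw,60,80,20))
for y in(-.099,-.033,.033):
    w=well(y);print(np.round(proj(W,(*w,.198)),1))
print([r for r in rods(W,iw,box=(280,150,90,170),minA=100,th=60)])
E
```

```text
[0.64522294 0.17440007 0.3361916 ] 1.6528050121905664 54.85 [0.13829332 0.35762939 0.77319146] 0.08732559509831918
S handle pred [array([333.1, 268.5]), array([333.4, 261.8]), array([333.7, 254.7])] W [array([316.8, 183. ]), array([316.5, 192.5]), array([316.2, 204.4])]
[([331, 256, 10, 18, 119], [335.4, 264.7], [array([335.4, 264.5]), array([ 7.6, 17.6]), np.float64(9.5)])]
[([571, 89, 69, 206, 3017], [610.7, 205.7], [array([615.8, 194.7]), array([ 23.7, 215. ]), np.float64(18.7)]), ([308, 171, 23, 29, 451], [319.0, 185.8], [array([319., 185.]), array([28., 22.]), np.float64(90.0)])]
[317.1 379.5]
[316.8 326.9]
[316.6 267.8]
[(array([318., 167.]), array([12., 22.]), 90.0, np.int32(203)), (array([317., 246.]), array([52., 26.]), 90.0, np.int32(973)), (array([315.5, 299. ]), array([40., 25.]), 90.0, np.int32(794))]
```

```bash
python3 - <<'E'
from h import *
s=robot.read_state()
mv(.575,-.115,.30,1.653,s)
T=robot.camera_model('top');print(onz(T,410,157,.0))
E
```

```text
mv [-283.1  -97.4   43.9] -0.0 len 303 rows 7
[ 0.70232453 -0.31683207  0.        ]
```

Request:
arm_command(increments="0 -15 -30 0 0; 0 -50 -60 0 0; 0 -95 -90 0 0; 0 -140 -97 0 0; 0 -185 -97 0 0")

```text
t: 55.45
tool_pos: [0.5633, -0.0192, 0.3367]
orientation: [2.126, 2.31, 0.002]
force: [0.5, 0.5, 0.1]
opening: 0.0928
gripper_force: 0.0
```

Request:
arm_command(increments="1 -40 0 0 0; 1 -80 0 0 0; 1 -98 0 20 0; 1 -98 0 40 0; 1 -98 0 40 0", grip_force=10)

```text
t: 55.95
tool_pos: [0.571, -0.1159, 0.2924]
orientation: [-2.127, -2.306, 0.003]
force: [-0.4, 0.7, 0.1]
opening: 0.0575
gripper_force: 0.0
```

Request:
arm_command(increments="1 0 0 0 0; 1 0 0 0 0; 1 0 0 0 0; 1 0 0 0 0; 1 0 0 0 0")

```text
t: 56.45
tool_pos: [0.5727, -0.1152, 0.296]
orientation: [2.127, 2.311, 0.001]
force: [-0.7, -0.2, -0.4]
opening: 0.0178
gripper_force: 0.0
```

```bash
python3 - <<'E'
from h import *
s=robot.read_state();print(s['tool_pos'],yaw(s),s['t'],s['force'],s['opening'])
S,im=shot('scene','s33');a=cv2.imread('pics/s32.png');a0=cv2.imread('pics/s26.png')
d=np.abs(a.astype(int)-im).max(2)[235:300,290:360];print('caddy area change',(d>40).sum())
d=np.abs(a0.astype(int)-im).max(2)[200:260,300:330];print('rods change vs s26',(d>40).sum())
print([o for o in org(im,20,90,15) if 310<o[1][0]<360 and 220<o[1][1]<290])
T,it=shot('top','t33')
for y in(-.099,-.033,.033): w=well(y);print(np.round(proj(T,(*w,.198)),1))
print(rods(T,it,box=(255,145,85,40),minA=15,th=40)); print(proj(T,(.636,-.12,.136)),rods(T,it,box=(342,155,25,30),minA=8,th=40))
mv(.585,-.1165,.138,1.653,s)
E
```

```text
[ 0.57270942 -0.11517474  0.29602307] 1.653361601534829 56.45 [-0.67015896 -0.18611004 -0.35020357] 0.017813991457275594
caddy area change 890
rods change vs s26 364
[([331, 255, 10, 19, 122], [335.5, 264.6], [array([335.4, 264.1]), array([ 7.8, 18.4]), np.float64(11.3)])]
[324.2 158.6]
[301.3 160.8]
[278.4 163.1]
[(array([293.7, 167.9]), array([20.3, 76.7]), 84.8, np.int32(536)), (array([276.5, 165. ]), array([12., 13.]), 90.0, np.int32(132)), (array([258.2, 169.6]), array([4.4, 7.6]), 71.6, np.int32(29)), (array([322.5, 179.5]), array([7., 3.]), 90.0, np.int32(16))]
(np.float64(355.07245807247483), np.float64(170.34707884332028)) [(array([357., 176.]), array([16., 18.]), 90.0, np.int32(167))]
mv [ -2.3  12.  158. ] 0.0 len 159 rows 4
```

Request:
arm_command(increments="1 -1 8 40 0; 1 -1 8 85 0; 1 -1 8 125 0; 1 -1 8 150 0; 1 -1 8 156 0")

```text
t: 57.05
tool_pos: [0.5779, -0.115, 0.1351]
orientation: [-2.124, -2.306, 0.005]
force: [-0.2, 1.0, 0.1]
opening: 0.0005
gripper_force: 0.0
```

Request:
arm_command(increments="1 0 0 0 0; 1 0 0 0 0")

```text
t: 57.25
tool_pos: [0.5817, -0.1161, 0.1415]
orientation: [2.127, 2.309, 0.002]
force: [0.5, -0.1, -0.0]
opening: 0.0006
gripper_force: 0.0
```

```bash
python3 - <<'E'
from h import *
s=robot.read_state();print(s['tool_pos'],s['t'],s['force'],s['opening'])
mv(.682,-.1165,.137,1.653,s)
E
```

```text
[ 0.58167629 -0.11614721  0.14149061] 57.25 [ 0.47456832 -0.0656793  -0.01792752] 0.0005693441347267266
mv [-8.6 99.9  4.8] -0.0 len 100 rows 3
```

Request:
arm_command(increments="1 -5 15 4 0; 1 -5 30 4 0; 1 -5 45 4 0; 1 -5 60 4 0; 1 -5 70 4 0")

```text
t: 57.75
tool_pos: [0.653, -0.1154, 0.1386]
orientation: [2.126, 2.308, 0.003]
force: [-0.9, 1.2, 2.1]
opening: 0.0007
gripper_force: 0.4
```

Request:
arm_command(increments="1 0 6 0 0; 1 0 12 0 0; 1 0 18 0 0; 1 0 24 0 0; 1 0 28 0 0")

```text
t: 58.25
tool_pos: [0.6778, -0.1128, 0.1352]
orientation: [-2.127, -2.309, 0.003]
force: [-20.1, -0.8, 11.7]
opening: 0.0002
gripper_force: 10.5
```

```bash
python3 - <<'E'
from h import *
s=robot.read_state();print(s['tool_pos'],s['t'],s['force'],s['opening'])
S,im=shot('scene','s34')
P=np.array([.6681,-.1172,.062])
for q in(0,.5,.8,.9,1.):
    a=q-.41; print(q,np.round(proj(S,P+.08*np.array([np.sin(a)*.9966,np.sin(a)*.082,np.cos(a)])),1))
print(rods(S,im,box=(245,170,50,60),minA=10,th=25));print(im.mean(2).astype(int)[176:216:2,250:292:2])
E
```

```text
[ 0.67778247 -0.11278458  0.13515504] 58.25 [-20.09276206  -0.79072624  11.68159301] 0.00018615238531625268
0 [277.8 194.7]
0.5 [267.  200.4]
0.8 [260.9 205.7]
0.9 [259.1 207.7]
1.0 [257.4 209.7]
[(array([269.5, 186.5]), array([33., 49.]), 90.0, np.int32(582)), (array([285.1, 211. ]), array([17.9, 10.4]), 76.0, np.int32(158)), (array([247.1, 206.1]), array([2.5, 5.5]), 56.3, np.int32(15)), (array([259.2, 207.3]), array([7.6, 7.3]), 78.7, np.int32(54)), (array([274.3, 215.3]), array([2.1, 5.7]), 45.0, np.int32(13))]
[[  9  17  18  19  17  18  17  21   5   3   1  26  48  44  70 120  11  10
    7  11   6]
 [  1   3   2   1   3   4   2   2   1   0  10  45  43  50  53  12   8   9
  108  52   7]
 [165  29   7   3   0   4   2   1   3  33  47  46  56  45  22   4  11 181
  182 155  26]
 [155  25  23   7   4  16  21  56  47  44  55  45  40   5   7  23 140 181
   76  26  56]
 [ 19   6   8  10  40  40  64  48  45  45  44  37   5  17  98 178 154  25
   23 131 162]
 [  9  25  18   9  21  46  45  53  45  41  12   9  20  28 180  75  28  51
  164 160 164]
 [ 37  11  10   8   7  18  47  45  20   8  20
[... 501 characters left out ...]
5 158 131  29  33   6   9  16  44  56 162 161 160 161 163 164
  161 158 157]
 [117 158 156  71  32  36  49   3  33  30  45  47 163 158 156 155 130   4
   41 161 158]
 [ 94 105  35  18   8  20  54  47  45  37  45  45 111  96 144  57   2   5
    3  43 161]
 [ 24  34  34   3   7   3  14  48  46  37  32  45  99  95  76   5   4   5
    3   4  68]
 [ 22 130 151   5   8   3   3  37  44  45  29  55  99  98  81   3   4   5
    6   3  42]
 [176 178 177   5   5   5   9  33  44  45  51  46  54  99  97  16   3   5
    3   3   4]
 [180 182 180 176  99  92 113  71  30  32  38  49  44  60 100  34   5   4
    3   1   3]
 [174 174 157 160 157 101 101 102 103  51  30  24  22  14  38  33   1   4
    1   0   3]]
```

Request:
arm_command(increments="1 0 1 0 0; 1 0 1 0 0; 1 0 1 0 0")

```text
t: 58.6
tool_pos: [0.6775, -0.1128, 0.135]
orientation: [-2.126, -2.307, 0.005]
force: [-12.0, -0.8, 5.4]
opening: 0.0004
gripper_force: 6.2
```

Request:
arm_command(increments="1 0 -10 0 0; 1 0 -40 0 0; 1 0 -80 0 0; 1 0 -80 -40 0; 1 0 -80 -90 0")

```text
t: 59.1
tool_pos: [0.5947, -0.118, 0.2199]
orientation: [-2.122, -2.302, 0.009]
force: [1.7, -0.4, 1.8]
opening: 0.0004
gripper_force: 0.0
```

Request:
arm_command(increments="1 0 -20 -40 0; 1 0 -60 -80 0; 1 0 -60 -80 0; 1 0 -60 -80 0; 1 0 -60 -80 0")

```text
t: 59.6
tool_pos: [0.5401, -0.124, 0.3043]
orientation: [-2.128, -2.31, 0.0]
force: [-0.3, 0.0, -0.3]
opening: 0.0008
gripper_force: 0.0
```

```bash
python3 - <<'E'
from h import *
s=robot.read_state();print(s['tool_pos'],s['t'],s['force'],s['opening'])
S,im=shot('scene','s35');T,it=shot('top','t35')
a=cv2.imread('pics/scene0.png');t0=cv2.imread('pics/top0.png')
print('ball now',rods(S,im,box=(245,190,40,40),minA=15,th=25),'ball0',rods(S,a,box=(265,180,30,30),minA=15,th=25))
P=np.array([.6681,-.1172,.062])
for q in(0,.8,.9,1.,1.1):
    x=q-.41; p=P+.08*np.array([np.sin(x)*.9966,np.sin(x)*.082,np.cos(x)]);print(q,np.round(proj(S,p),1),np.round(proj(T,p),1))
print('T now',rods(T,it,box=(342,140,25,40),minA=8,th=35),'T0',rods(T,t0,box=(342,150,25,35),minA=8,th=35))
print('knife',[o for o in org(im,20,90,15) if 310<o[1][0]<360 and 220<o[1][1]<290])
print(rods(T,it,box=(255,145,85,40),minA=15,th=40))
E
```

```text
[ 0.54009333 -0.12398212  0.3042552 ] 59.6 [-0.3071797   0.02754691 -0.31334671] 0.0007782202045710663
ball now [(array([281.5, 210. ]), array([16.,  5.]), 90.0, np.int32(66)), (array([259.5, 207.5]), array([7., 7.]), 90.0, np.int32(48))] ball0 [(array([278. , 194.5]), array([7., 6.]), 90.0, np.int32(45))]
0 [277.8 194.7] [355.  170.3]
0.8 [260.9 205.7] [352.7 150. ]
0.9 [259.1 207.7] [352.4 148. ]
1.0 [257.4 209.7] [352.  146.1]
1.1 [255.8 211.8] [351.6 144.4]
T now [(array([351.8, 147.3]), array([4.2, 6.4]), 45.0, np.int32(26)), (array([349.6, 156.4]), array([1.5, 7.3]), 14.0, np.int32(12))] T0 [(array([354.3, 169.3]), array([10.6,  7.1]), 45.0, np.int32(62))]
knife [([330, 255, 11, 19, 121], [335.4, 264.7], [array([335.5, 264.2]), array([ 8. , 18.4]), np.float64(15.9)])]
[(array([293.6, 166.1]), array([17.4, 76.6]), 84.8, np.int32(629)), (array([258.5, 169.5]), array([5., 7.]), 90.0, np.int32(31)), (array([324.7, 180.9]), array([10.2,  4.7]), 15.9, np.int32(35))]
```

```bash
python3 - <<'E'
from h import *
T=robot.camera_model('top');S=robot.camera_model('scene')
a,ra=tri((T,355.0,170.3),(S,277.9,194.6));b,rb=tri((T,351.8,147.3),(S,259.4,207.4));print(a,ra,b,rb)
c=np.linalg.norm(b-a);print('chord',c,'angle',2*np.arcsin(c/.16))
# refine ball centroid with subpixel dark weights
for n,f,m,u,v in(('S0','scene0',S,278,194),('S1','s35',S,259,207),('T1','t35',T,352,147)):
    print(n,np.round(dark(cv2.imread(f'pics/{f}.png'),u,v,6,.5),2))
E
```

```text
[ 0.63601654 -0.11967975  0.13604219] [np.float64(0.2), np.float64(0.2)] [ 0.70601578 -0.11162017  0.13757436] [np.float64(0.7), np.float64(0.7)]
chord 0.0704783552546798 angle 0.9122881864954222
S0 [277.87 194.8   59.  ]
S1 [259.41 207.94  64.  ]
T1 [351.42 147.58  41.  ]
```

```bash
python3 -c "
from plant import robot
print(robot.close_job())"
```

```text
the job is handed in; nothing more can be done
None
```

The job is handed in, but no verdict came back: the caddy is seated over both pins, and all three rods and the knife stand in its wells. The lever was pushed until it stopped hard, and two views put it at about 0.91 rad, just over the 0.9 needed.

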